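Put the blue dish away in the latched holding pen

TASK

Put the covered specimen dish with the blue lid away in the clear holding pen: lift the gate's gravity latch bar over its catch, swing the gate wide open and let the bar drop back, then slide the dish flat along the bench through the gateway until it is wholly inside. Swing the gate fully shut again with the bar dropped home behind its catch, and do not disturb the amber dish, the beaker or the jar that stands inside the pen.

Things in the scene. Friction and masses are not known exactly. Their poses are not given: they have to be found in the camera images.
- pen: Fixed low pen, no roof; the bench is its floor. Origin: middle of the gateway at bench level, in the gate's plane. x points into the pen, y from hinge post to catch post. Posts 16 mm square, 85 mm high, at y = -112 (hinge) and +112 mm (catch): gateway 208 mm clear. Clear walls 6 mm thick, 70 mm high: sides at y = +-112, back at x = 205 mm
- catch (a point): Middle of the top inner edge of the dark steel catch on the catch post, 109 mm above the bench, 10 mm outside the gate's plane; axes as the pen's. The catch is 22 mm wide in y, its inner face upright, its top flat for 10 mm outwards, then a ramp falls outwards 26 mm over 34 mm, up which the bar, if free to rise, rides and drops when the gate is pushed shut with about 10 N
- gate (a joint): Vertical hinge of the gate, rad: 0 fully shut, grows as it swings outwards (to the pen's -x side, counter-clockwise from above), stop at 2.2. Friction 0.04 N m: it stays where it is left. Clear panel in a blue frame, 12 mm thick (top rail 22), 196 mm from hinge axis to free edge, 7 to 77 mm above the bench; with the latch bar it reaches 233 mm from the hinge axis and 116 mm up
- bar (a joint): See-saw latch bar on the gate's top, rad: 0 level and dropped, at its stop; up to 0.38 with nose lifted. Pivot 115 mm from the hinge axis, 100 mm above the bench. Pressing its red cup with 1 to 2 N lifts the nose; let go, it drops by its weight. Shut, the nose lies behind the catch (4 mm play); it clears it above 0.17 rad (9 mm down at the cup), needed until the gate is past 0.3 rad
- gate_hinge (a point): Point on the gate's vertical hinge axis, 100 mm above the bench. y axis: along the gate to its free edge; x axis: across the gate, towards the inside of the pen when shut
- gate_edge (a point): Middle of the gate's free edge, 196 mm from the hinge axis, 40 mm above the bench
- bar_cup (a point): Middle of the floor of the red cup on the latch bar's tail, 65 mm from the hinge axis, 106 mm above the bench with the bar down. The cup is open above, 46 mm along the gate by 42 mm across it inside, with 10 mm high lips all round (4 mm thick): a finger in it can press the bar and also swing the gate either way
- bar_nose (a point): Middle of the end of the latch bar's 12 mm round steel nose, 227 mm from the hinge axis, past the gate's free edge, 100 mm above the bench with the bar down
- dish_blue: Loose round covered glass dish with blue lid rim, 104 mm across, 34 mm high, about 0.45 kg: too wide to grasp, to be pushed. Origin: centre of its underside; z up
- dish_amber: The same dish with an amber lid rim, standing beside it; to be left alone. Origin: centre of its underside
- jar: Loose jar with green lid, 42 mm across, 60 mm high, in the back corner inside the pen on the catch-post side; to be left alone. Origin: centre of its underside
- beaker: Loose glass beaker, 66 mm across, 85 mm high, outside the pen, nearer the robot; to be left alone. Origin: centre of its underside

How it is judged (in metres and radians):
On the way, in this order (a step that is already met when the one before it is completed fails the run):
1. the gate swung wide open (over 1.2 rad) with the latch bar dropped back (value of joint gate above 1.2 rad and value of joint bar below 0.06 rad), for 0.2 s.
2. the blue dish wholly inside the gateway (x of dish_blue in the frame of pen above 0.062 m and y of dish_blue in the frame of pen between -0.06 and 0.06 m), for 0.2 s.
3. the gate shut and the bar dropped behind its catch (value of joint gate below 0.04 rad and value of joint bar below 0.06 rad), for 0.2 s.
At the end, for the whole second after the job is handed in: The gate is fully shut (under 0.04 rad) with the latch bar dropped behind its catch (under 0.06 rad), the blue dish stands flat and still wholly inside the pen (its centre more than 58 mm behind the gate's plane), and the amber dish, the beaker and the jar are within 20 mm of where they stood (all of step 3 and x of dish_blue in the frame of pen between 0.058 and 0.155 m and y of dish_blue in the frame of pen between -0.06 and 0.06 m and height (world z) of dish_blue below 0.005 m and angle between dish_blue's own z axis and vertical below 0.05 rad and linear speed of dish_blue below 0.02 m/s and distance of each of dish_amber, beaker, jar from where it was at the start of the episode below 0.02 m); the robot touches nothing.
It fails at once if the blue dish is lifted off the bench or tipped (height (world z) of dish_blue above 0.02 m or angle between dish_blue's own z axis and vertical above 0.3 rad).
It fails at once if the amber dish, the beaker or the jar is pushed away or tipped over (distance of any of dish_amber, beaker, jar from where it was at the start of the episode above 0.02 m or angle between any of beaker, jar's own z axis and vertical above 0.5 rad).
It also fails if it takes over 69 s, if anything falls off the work surface, if the arm or the gripper's body presses on something with over 40 N, if the wrist force passes 120 N, or if a joint passes its speed limit or range.

ROBOT

A 7-joint arm with a two-finger parallel gripper is mounted at the origin on the work surface. World frame = base frame: x ahead of the robot, y to its left, z up, the work surface at z = 0. Lengths are in mm, angles in rad, forces in N, time in s.
With the tool pointing down it reaches from about 425 to 825 mm from the base axis. Payload 3.6 kg.
Tool frame: the origin (TCP) lies at the very end of the fingers, on their centre line; the grasp point (between the pads) lies 19 mm behind it (bot.grasp_offset is the z of the grasp point in the tool frame, in mm); z points along the fingers, y is the direction in which the jaws open and shut (so a half turn about z gives the same grasp; the last joint's range is limited). The gripper opens to 85 mm and grips with 20 to 120 N. Pads are 22 mm wide; open, the fingers measure 114 mm over their backs; the gripper's body (76 mm by 85 mm) begins 54 mm behind the grasp point. The pads swing forward as they close: fully open they stand 13 mm farther back than shut.
Start: joints at [-1.135, 0.615, -0.013, 1.423, 0.008, 1.103, -0.04], TCP at [289.577, 581.899, 207.297] pointing down, gripper open.
Joint ranges: [-3.12, 3.12], [-0.3, 2.06], [-1.34, 1.32], [0.26, 2.42], [-1.36, 4.5], [0.01, 1.98], [-2.84, 2.84]. Speed limits (rad/s): [2.79, 2.79, 3.14, 3.14, 3.14, 3.14, 3.14].

INTERFACE

Orientations are given as a rotation vector (axis times angle).
In Python, from station import sensors, eyes, bot gives the robot as it stands.
- The arm moves only by the shell command python3 -m jog 'ROWS' [OPENING] [FORCE]. ROWS is JSON, a list that holds one entry, the list of rows, each a list of 4 numbers: the shift along the world's x, y, z in cm, then the turn about the world's z in rad. A call has 1 to 5 rows; each row is the pose to reach, as a shift and turn from the pose measured when the call began; what a row does not reach only later rows make up. A row lasts 1/10 s, in which the tool goes at most 50 mm and 8.59 degrees, less where a joint would pass 70% of its speed; a pose out of reach is approached as far as the arm can. A call with a gripper value outside its range is refused whole. OPENING is the opening, from -1 (shut) to 1 (fully open), set as the call begins (- or left out, the last holds). The fingers move at their own pace and stop on an object; FORCE is the grip in N (left out, the last holds). Time passes only in rows, so rows that repeat a pose let the fingers close. It gives the time, the measured TCP pose, the force and the opening at its end, in the units of the state.
- sensors.state(): the state, without advancing time (a new reading comes with each control period).
- eyes.read_camera(name): name is "side" or "top" or "wrist"; returns (picture, depth): 384x512x3 uint8, blue, green, red; 384x512 float32, mm along the optical axis (not along the pixel's ray), 0 where there is no reading.
- eyes.camera_params(name): a dict with "fx", "fy", "cx", "cy" (pixels), "k1" (the pictures are not rectified: a ray, as slopes to the right and down, at radius r is drawn at 1 + k1 r^2 times it, then the intrinsics apply), "rvec" (rotation vector, rad) and "tvec" (3), from world to camera coordinates, as OpenCV has them; the wrist camera has in their place "T_tool_cam" (4x4, takes a point from camera to tool coordinates, whose origin is the TCP and whose axes are the flange's). Camera axes: x right, y down, z forward; pixel columns grow to the right and rows downward; lengths in mm; the calibration is good to about 2 mm. A picture is of the moment at which its call begins: read the wrist's pose just before it. camera_params takes no time and is no camera call.
- bot.job_done(): hands the job in, once; it reports no verdict.
The state is a dict: "clock": time; "qpos": joint angles; "joint_vel": joint speeds; "joint_torque": joint torques, N m; "ee_pos": TCP position; "ee_rot": TCP orientation; "wrist_force": force on the tool from outside, world axes, zero at the start; "wrist_torque": the same for the moment, N m; "width": finger opening in mm.
Only numpy, scipy, OpenCV 4.12 (cv2) and the standard library are available. Lean on these libraries where they do the work, as an engineer would, in place of code of your own. Each camera call takes 0.05 s, during which the arm holds its last target.

## Working session

There is one attempt and no reset: what is moved stays moved. The work goes in short steps, Python scripts to look and compute and a shell command to move; the robot and the scene stay as the last step left them, time stands still between calls to the robot, and variables do not carry over. Pictures are saved under pics/ and viewed, and the job is handed in when it is done.

```bash
ls; mkdir -p pics; python3 - <<'E'
from station import sensors, eyes, bot
import cv2
s=sensors.state(); print(s)
for n in ["side","top","wrist"]:
    print(n,eyes.camera_params(n))
    im,d=eyes.read_camera(n); cv2.imwrite(f"pics/{n}0.png",im)
    import numpy as np; np.save(f"pics/{n}0.npy",d)
E
```

```text
pics
{'clock': 0.0, 'qpos': array([-1.13551696,  0.61595131, -0.01260949,  1.42494126,  0.00810167,
        1.10337369, -0.04038953]), 'joint_vel': array([ 2.06974939e-05, -8.14716326e-04, -7.61738138e-04,  6.37889666e-04,
       -3.74127301e-04,  5.53392798e-04,  3.52939773e-04]), 'joint_torque': array([ 2.09885741e-05, -4.69217169e+01,  2.59145703e-01, -1.71033007e+01,
        9.97341878e-03,  9.63074213e-03,  3.41698509e-06]), 'ee_pos': array([289.22464416, 581.16922621, 206.10337506]), 'ee_rot': array([-0.71869481, -3.05770589,  0.00402604]), 'wrist_force': array([-0.15876501,  0.25697134, -0.22336877]), 'wrist_torque': array([-0.05581909,  0.0162836 ,  0.01045711]), 'width': 85.04063081607778}
side {'fx': 455.1024242564361, 'fy': 455.1024242564361, 'cx': 253.97369860751135, 'cy': 195.30834542932703, 'k1': 0.01743942619814165, 'rvec': array([ 2.08014132, -0.54246429,  0.28465989]), 'tvec': array([-432.13081934,  239.07858186, 1006.97224352])}
top {'fx': 454.31323807989855, 'fy': 454.31323807989855, 'cx': 257.73202004484943, 'cy': 189.2674985012662, 'k1': -0.00593668593543981, 'rvec': array([ 2.13864612, -2.10098518,  0.19207945]), 'tvec': array([  22.50153984,  552.64034853, 1066.62915259])}
wrist {'fx': 310.2155954956525, 'fy': 310.2155954956525, 'cx': 257.0593451054757, 'cy': 194.21441729307398, 'k1': -0.010746003532223637, 'T_tool_cam': array([[ 8.91642960e-04, -9.48217095e-01, -3.17621702e-01,
         8.13384362e+01],
       [ 9.99998916e-01,  4.73380842e-04,  1.39403002e-03,
        -2.55991517e-01],
       [-1.17148707e-03, -3.17622600e-01,  9.48216490e-01,
        -1.66423745e+02],
       [ 0.00000000e+00,  0.00000000e+00,  0.00000000e+00,
         1.00000000e+00]])}
```

View pics/side0.png

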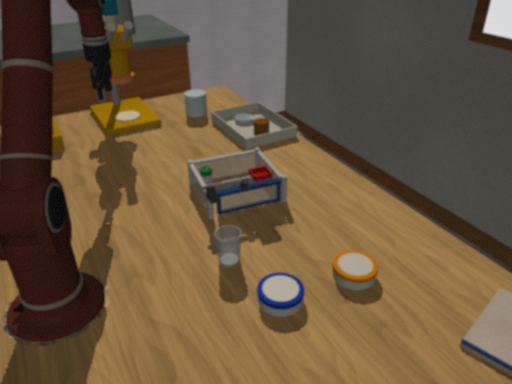

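View pics/top0.png

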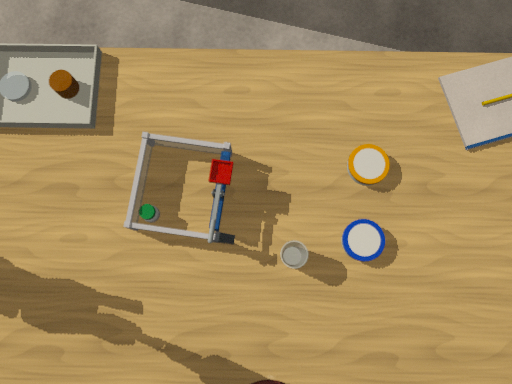

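View pics/wrist0.png

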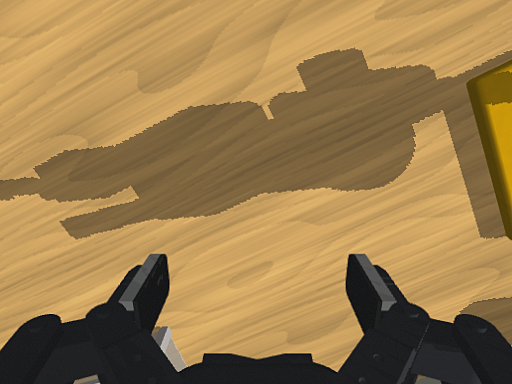

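The top view has the pen at (180,190), red cup (221,172), catch near (227,239), blue dish (364,240), amber dish (369,164), beaker (294,255) and jar (148,212). I'll enlarge crops to get precise pixels.

```bash
cat > h.py <<'E'
import numpy as np, cv2
from station import sensors, eyes, bot
def cam(n, st=None):
    p=eyes.camera_params(n)
    K=np.array([[p['fx'],0,p['cx']],[0,p['fy'],p['cy']],[0,0,1.]]);D=np.array([p['k1'],0,0,0,0.])
    if n=='wrist':
        T=np.eye(4);T[:3,:3]=cv2.Rodrigues(np.array(st['ee_rot']))[0];T[:3,3]=st['ee_pos']
        M=np.linalg.inv(T@p['T_tool_cam']);return K,D,M[:3,:3],M[:3,3]
    return K,D,cv2.Rodrigues(p['rvec'])[0],np.array(p['tvec'])
def ray(c,uv):
    K,D,R,t=c
    q=cv2.undistortPoints(np.array([[uv]],float),K,D)[0,0]
    return -R.T@t, R.T@np.array([q[0],q[1],1.])
def onz(c,uv,z):
    o,d=ray(c,uv); return o+d*(z-o[2])/d[2]
def proj(c,P):
    K,D,R,t=c
    return cv2.projectPoints(np.array(P,float).reshape(-1,1,3),cv2.Rodrigues(R)[0],t,K,D)[0][:,0]
def tri(c1,u1,c2,u2):
    o1,d1=ray(c1,u1);o2,d2=ray(c2,u2)
    A=np.stack([d1,-d2],1);s=np.linalg.lstsq(A,o2-o1,rcond=None)[0]
    a=o1+s[0]*d1;b=o2+s[1]*d2
    return (a+b)/2,np.linalg.norm(a-b)
def crop(im,x0,y0,x1,y1,f,name):
    cv2.imwrite(name,cv2.resize(im[y0:y1,x0:x1],None,fx=f,fy=f,interpolation=cv2.INTER_CUBIC))
E
python3 - <<'E'
from h import *
t=cv2.imread('pics/top0.png');s=cv2.imread('pics/side0.png')
crop(t,115,120,265,260,5,'pics/tc.png')
crop(t,265,130,405,270,4,'pics/tc2.png')
crop(s,180,140,300,230,6,'pics/sc.png')
E
```

```text
(no output)
```

View pics/tc.png

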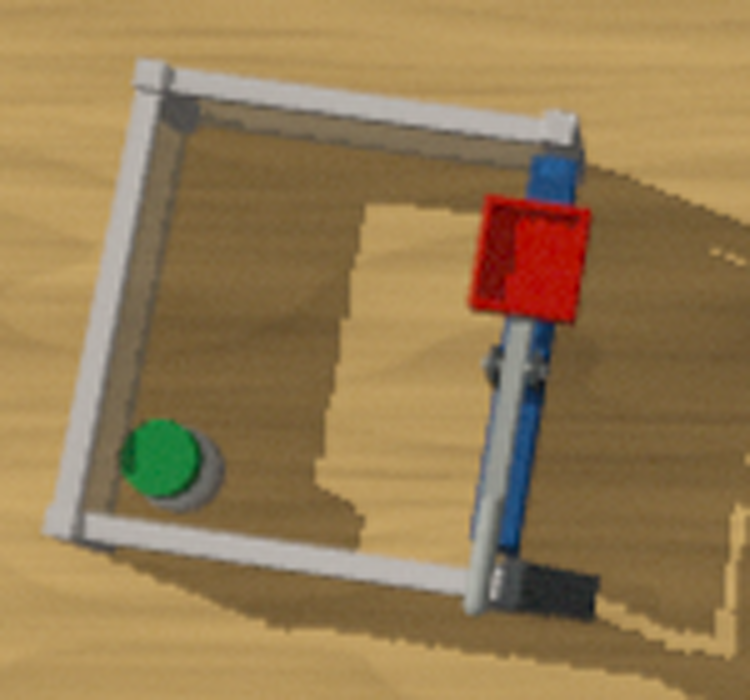

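View pics/tc2.png

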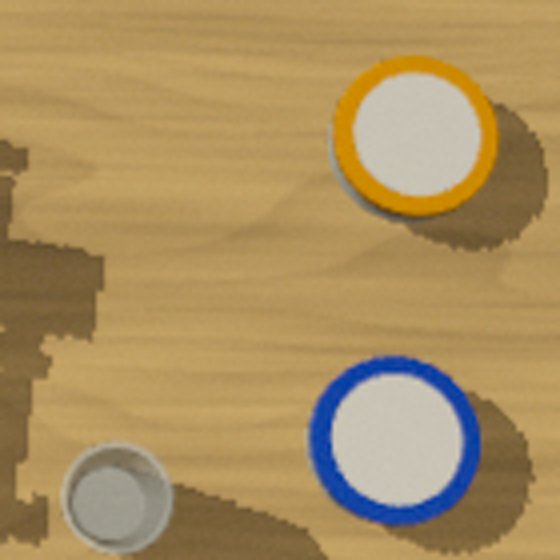

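View pics/sc.png

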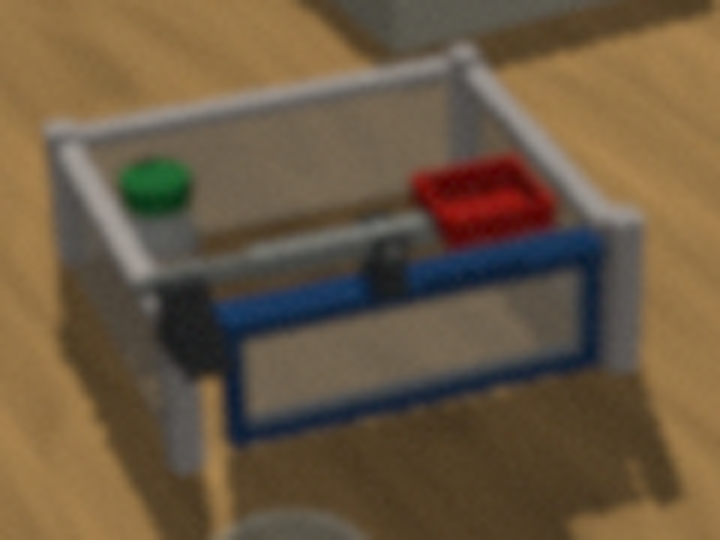

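```bash
python3 - <<'E'
from h import *
np.set_printoptions(precision=1,suppress=True)
T=cam('top');S=cam('side')
f=lambda x,y:((x+.5)/5-.5+115,(y+.5)/5-.5+120)
g=lambda x,y:((x+.5)/4-.5+265,(y+.5)/4-.5+130)
k=lambda x,y:((x+.5)/6-.5+180,(y+.5)/6-.5+140)
for n,t,s,z in [('hinge post',f(560,127),k(620,218),85),('backhinge',f(152,73),k(463,50),85),('backcatch',f(62,522),k(63,130),85),('cup',f(530,259),k(483,202),116),('nose end',f(475,606),k(148,284),100),('jar',f(160,458),k(155,172),60)]:
    print(n,onz(T,t,z),*tri(T,t,S,s))
for n,t,z in [('blue',g(396,440),34),('amber',g(415,136),34),('beaker top',g(117,497),85),('beaker bot',g(108,503),0),('catch outer bot',f(597,597),83)]:
    print(n,onz(T,t,z))
for n,t in [('blue',(280.5,288)),('amber',(355,266)),]: print(n,onz(S,t,34))
P=onz(T,f(560,127),85);B=onz(T,f(152,73),85);C=onz(T,f(62,522),85);
print(np.linalg.norm(P-B),np.linalg.norm(C-B))
yv=(C-B)/np.linalg.norm(C-B); xv=(B-P)/np.linalg.norm(B-P); print(np.degrees([np.arctan2(yv[1],yv[0]),np.arctan2(xv[1],xv[0])]))
E
```

```text
hinge post [654.3 109.8  85. ] [653.1 110.8  82.6] 3.9429818802209287
backhinge [678.4 310.6  85. ] [679.2 312.9  78.2] 2.711456996561318
backcatch [457.2 338.9  85. ] [458.2 341.9  74.8] 0.13274601424320867
cup [581.  119.3 116. ] [582.3 120.6 106.4] 2.072765188312339
nose end [420.2 140.7 100. ] [419.9 140.8  99.9] 0.6524870627687684
jar [491.8 300.9  60. ] [491.2 300.9  60.8] 1.164439303761769
blue [ 434.5 -229.1   34. ]
amber [ 626.4 -245.9   34. ]
beaker top [394.5 -54.8  85. ]
beaker bot [394.7 -55.3   0. ]
catch outer bot [426.6  85.5  83. ]
blue [ 433.  -230.2   34. ]
amber [ 620.2 -253.6   34. ]
202.2377263604649 223.01360996322475
[172.7  83.2]
```

```bash
python3 -m jog '[[[2.6,-4.1,0,-0.12],[5.2,-8.2,0,-0.24],[7.8,-12.3,0,-0.36],[10.4,-16.4,0,-0.48],[13,-20.5,0,-0.6]]]' -1; python3 -m jog '[[[2.6,-4.1,0,-0.13],[5.2,-8.2,0,-0.26],[7.8,-12.3,0,-0.38],[10.4,-16.4,0,-0.5],[13,-20.5,0,-0.63]]]'
```

```text
clock: 0.65
ee_pos: [419.9, 374.5, 206.3]
ee_rot: [-1.596, -2.704, 0.003]
wrist_force: [1.3, 0.1, 0.7]
width: 12.2
clock: 1.15
ee_pos: [550.5, 167.9, 206.2]
ee_rot: [-2.36, -2.071, 0.002]
wrist_force: [0.7, 0.7, 0.1]
width: -0.0
```

```bash
python3 - <<'E'
from h import *
s=sensors.state(); im,d=eyes.read_camera('wrist'); cv2.imwrite('pics/w1.png',im); np.save('pics/w1.npy',d)
import pickle; pickle.dump(s,open('pics/w1.pkl','wb'))
R=cv2.Rodrigues(s['ee_rot'])[0];print(R.round(3),s['ee_pos'],s['qpos'])
E
```

```text
[[ 0.13   0.991 -0.003]
 [ 0.991 -0.13   0.   ]
 [ 0.    -0.003 -1.   ]] [550.52068676 167.88130876 206.20190252] [-0.55449021  0.51727002  0.34779953  1.65373701 -0.20187738  1.00834432
 -0.27065001]
```

View pics/w1.png

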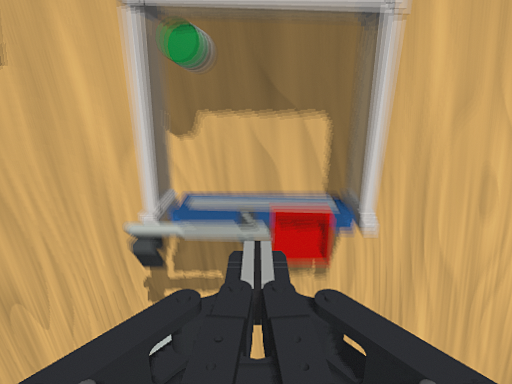

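```bash
cat > w.py <<'E'
from h import *
import sys,pickle
s=sensors.state(); im,d=eyes.read_camera('wrist'); n=sys.argv[1]; cv2.imwrite(f'pics/{n}.png',im); np.save(f'pics/{n}.npy',d)
pickle.dump(s,open(f'pics/{n}.pkl','wb'))
x0,y0,x1,y1,f=map(int,sys.argv[2:7]); crop(im,x0,y0,x1,y1,f,f'pics/{n}c.png'); print(s['clock'],s['ee_pos'])
E
python3 w.py w2 110 160 400 290 2; python3 - <<'E'
from h import *
im=cv2.imread('pics/w2.png');crop(im,110,170,260,280,5,'pics/w2a.png');crop(im,250,170,400,280,5,'pics/w2b.png')
E
```

```text
1.2 [555.81813451 156.00742398 206.76561786]
```

View pics/w2a.png

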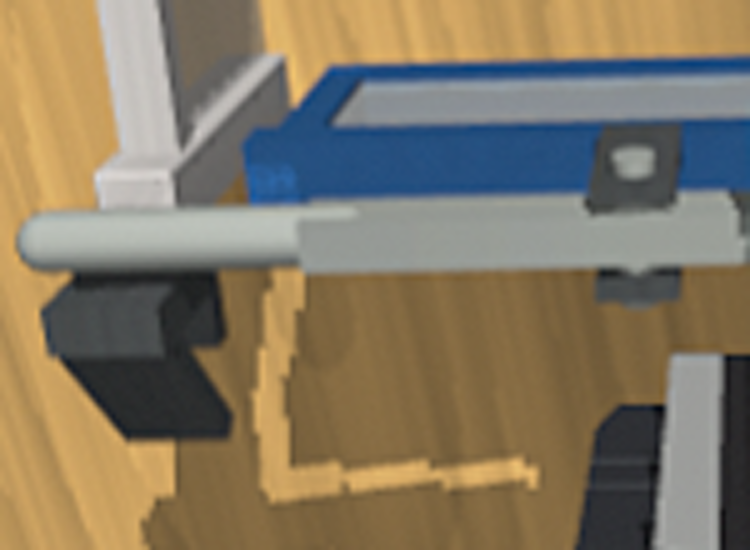

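View pics/w2b.png

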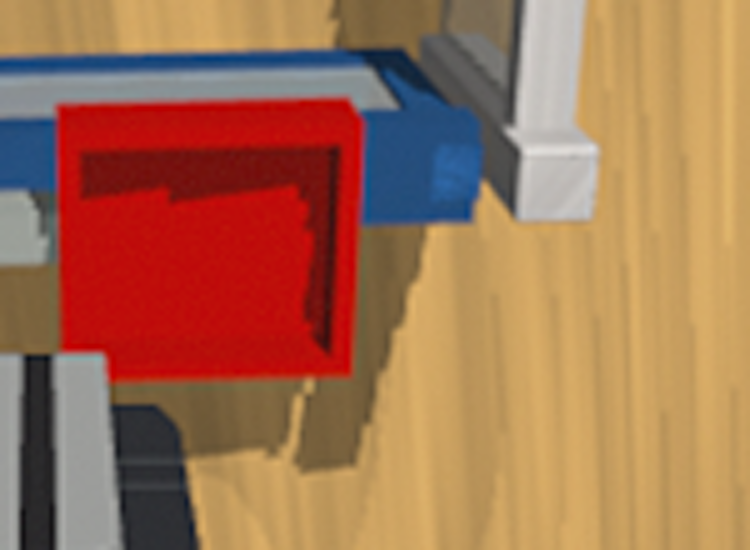

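```bash
python3 - <<'E'
from h import *
import pickle
np.set_printoptions(precision=1,suppress=True)
T=cam('top');st=pickle.load(open('pics/w2.pkl','rb'));W=cam('wrist',st)
print('topcam',-T[2].T@T[3], 'wcam',-W[2].T@W[3], sensors.state()['ee_pos'])
b=lambda x,y:((x+.5)/5-.5+250,(y+.5)/5-.5+170)
a=lambda x,y:((x+.5)/5-.5+110,(y+.5)/5-.5+170)
f=lambda x,y:((x+.5)/5-.5+115,(y+.5)/5-.5+120)
d=np.load('pics/w2.npy')
def dp(uv):
    K,D,R,t=W
    z=d[int(round(uv[1])),int(round(uv[0]))]; q=cv2.undistortPoints(np.array([[uv]],float),K,D)[0,0]
    return R.T@(np.array([q[0],q[1],1])*z-t)
for n,p in [('floor',b(200,270)),('floor2',b(150,330)),('rim front',b(240,370)),('rim right',b(350,260)),('post',b(555,145)),('rail',b(420,170)),('bar',a(450,240)),('nose',a(60,240)),('jaw',b(80,450))]: print(n,dp(p))
for n,t,w,z in [('cup FR',f(590,210),b(352,375),116),('cup FL',f(575,322),b(68,383),116),('nose tip',f(475,606),a(20,240),100),('hpost',f(560,127),b(558,143),85)]:
    print(n,onz(W,w,z),onz(T,t,z),*tri(T,t,W,w))
print(onz(W,b(342,148),116),onz(W,b(80,150),116))
E
```

```text
topcam [ 343.6   22.8 1151.1] wcam [567.3 237.8 372.5] [553.7 159.4 206.6]
floor [581.5 113.5 105.2]
floor2 [570.6 102.3 104.8]
rim front [585.9  97.2 115.9]
rim right [607.9 116.5 116.2]
post [654.9 120.6  85.5]
rail [630.1 115.4  76.1]
bar [499.2 132.5 105.9]
nose [427.8 143.6 106.9]
jaw [561.2 166.5 252.7]
cup FR [606.4  93.1 116. ] [605.1  91.9 116. ] [606.2  92.  113.8] 1.0637483497696838
cup FL [554.1  99.4 116. ] [551.4  97.4 116. ] [553.1  97.4 111.5] 1.7047158282630255
nose tip [416.6 142.3 100. ] [420.2 140.7 100. ] [419.  141.8 102.4] 3.40541357114784
hpost [655.6 120.7  85. ] [654.3 109.8  85. ] [661.6 111.7  62.7] 1.6079039727391495
[608.3 138.1 116. ] [562.6 144.6 116. ]
```

```bash
python3 -m jog '[[[2.9,-3.9,-1.5,0],[2.9,-3.9,-5,0],[2.9,-3.9,-8,0],[2.9,-3.9,-8,0],[2.9,-3.9,-8,0]]]'; python3 -c "
from h import *
print(sensors.state())"; python3 w.py w3 150 150 400 290 3
```

```text
clock: 1.75
ee_pos: [582.6, 121.1, 126.6]
ee_rot: [2.368, 2.057, -0.006]
wrist_force: [0.5, -0.1, 0.1]
width: -0.1
{'clock': 1.75, 'qpos': array([-0.44370165,  0.63417468,  0.32321714,  1.69257437, -0.24312085,
        0.85542582, -0.15914761]), 'joint_vel': array([-9.00820651e-03, -3.54021763e-02,  1.10810725e-02, -3.45393006e-02,
       -8.91914344e-05, -3.53128235e-03,  1.55153273e-03]), 'joint_torque': array([ 3.06757316e-01, -4.19170225e+01,  3.90159175e+00, -1.32219386e+01,
        3.29655537e-02,  5.09569002e-02,  2.91513446e-03]), 'ee_pos': array([582.58039654, 121.07494186, 126.64507789]), 'ee_rot': array([ 2.36771488,  2.05665208, -0.00607399]), 'wrist_force': array([ 0.53743286, -0.06955524,  0.14605612]), 'wrist_torque': array([ 0.02984212, -0.00613663, -0.00622026]), 'width': -0.056717370048662}
1.75 [582.58039654 121.07494186 126.64507789]
```

View pics/w3c.png

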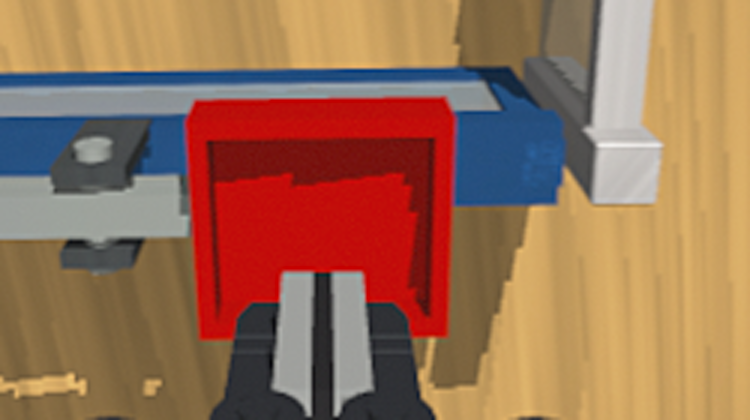

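Finger is over the cup's centre (crop x 322 for both). Descend and press.

```bash
python3 -m jog '[[[0,0,-1,0],[0,0,-1.8,0],[0,0,-2.1,0],[0,0,-2.1,0]]]'; python3 -m jog '[[[0,0,-0.6,0],[0,0,-1.2,0],[0,0,-1.4,0],[0,0,-1.4,0]]]'; python3 - <<'E'
from h import *
im,d=eyes.read_camera('side');cv2.imwrite('pics/s1.png',im);crop(im,180,130,300,230,6,'pics/s1c.png');print(sensors.state()['wrist_force'],sensors.state()['ee_pos'])
E
```

```text
clock: 2.2
ee_pos: [583.1, 121.3, 106.4]
ee_rot: [2.367, 2.057, -0.004]
wrist_force: [0.4, 0.8, -0.0]
width: 0.3
clock: 2.6
ee_pos: [582.7, 121.3, 91.8]
ee_rot: [2.367, 2.057, -0.005]
wrist_force: [-0.4, 0.4, 0.1]
width: 0.1
[ 0.44694212  0.04531813 -0.11693318] [582.98827422 121.28127574  92.10191142]
```

View pics/s1c.png

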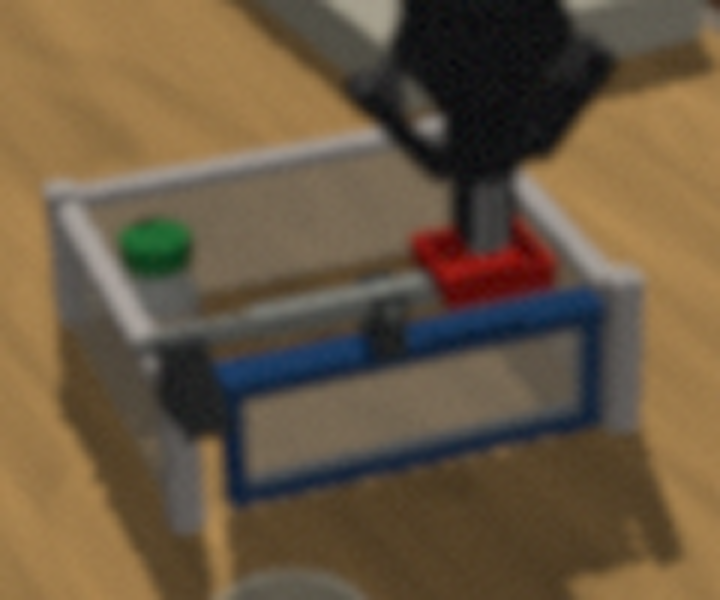

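```bash
python3 -m jog '[[[0,0,-0.3,0],[0,0,-0.6,0],[0,0,-0.6,0]]]';python3 w.py w4 150 130 400 290 3;  python3 - <<'E'
from h import *
im,d=eyes.read_camera('side');cv2.imwrite('pics/s2.png',im);crop(im,180,130,300,230,6,'pics/s2c.png');print(sensors.state()['wrist_force'],sensors.state()['ee_pos'])
E
```

```text
clock: 2.95
ee_pos: [582.6, 121.3, 85.6]
ee_rot: [2.367, 2.057, -0.006]
wrist_force: [-0.5, 0.1, -0.0]
width: 0.2
2.95 [582.60557766 121.27318906  85.6320756 ]
[-0.26583975  0.29329886 -0.09683844] [582.91541439 121.27646561  85.99873322]
```

View pics/s2c.png

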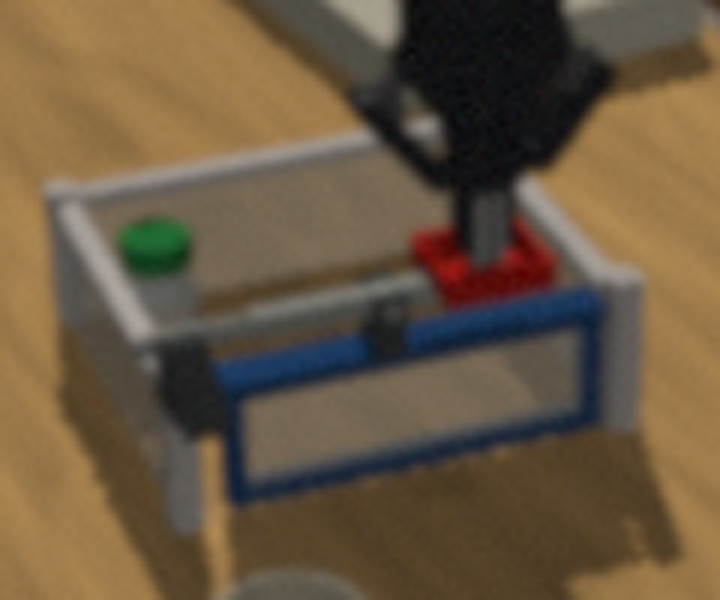

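View pics/w4c.png

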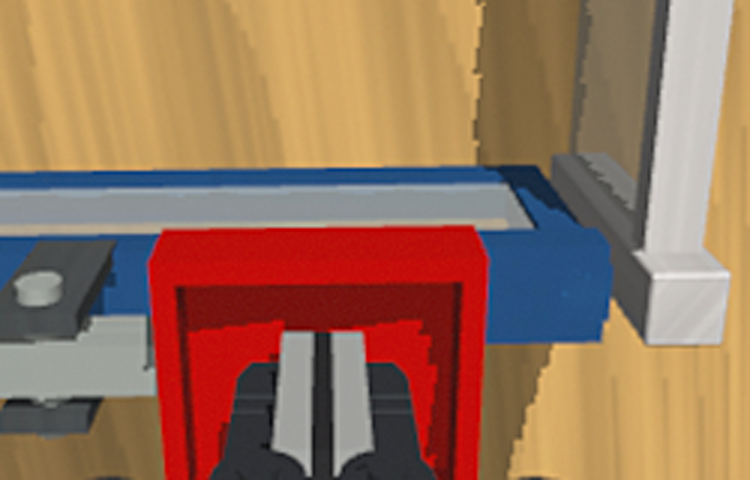

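```bash
python3 - <<'E'
from h import *
import pickle
np.set_printoptions(precision=1,suppress=True)
print(bot.grasp_offset)
st=pickle.load(open('pics/w4.pkl','rb'));W=cam('wrist',st);d=np.load('pics/w4.npy')
def dp(uv):
    K,D,R,t=W
    z=d[int(round(uv[1])),int(round(uv[0]))]; q=cv2.undistortPoints(np.array([[uv]],float),K,D)[0,0]
    return R.T@(np.array([q[0],q[1],1])*z-t)
c=lambda x,y:((x+.5)/3-.5+150,(y+.5)/3-.5+130)
for p in [(298,340),(350,345),(298,400),(350,400),(298,440),(322,310),(210,300),(240,380),(400,380),(322,260),(690,310)]: print(p,dp(c(*p)))
print(proj(W,[st['ee_pos']]))
E
```

```text
-18.700000000000003
(298, 340) [580.5 132.8 116.2]
(350, 345) [588.8 131.3 117.2]
(298, 400) [580.9 132.7 134.4]
(350, 400) [588.3 131.1 133.5]
(298, 440) [581.1 132.4 144.1]
(322, 310) [584.4 132.6 105.8]
(210, 300) [565.6 137.1 105.8]
(240, 380) [570.9 129.7 121.3]
(400, 380) [596.  126.1 121.2]
(322, 260) [586.3 145.9 115.5]
(690, 310) [655.3 112.2  84.8]
[[256.5 235.5]]
```

```bash
python3 - <<'E'
from h import *
np.set_printoptions(precision=1,suppress=True)
S=cam('side')
k=lambda x,y:((x+.5)/6-.5+180,(y+.5)/6-.5+130)
o,d=ray(S,k(487,264))
for x in (575,583,590): print(o+d*(x-o[0])/d[0])
for P in [(583,121,86),(583,121,106),(583,121,116),(606,93,116),(554,99,116)]:
    u=proj(S,[P])[0]; print(P,(u-[180,130])*6)
E
```

```text
[575.  106.1 114.3]
[583.  120.2 105.1]
[590.  132.5  97. ]
(583, 121, 86) [483.7 296. ]
(583, 121, 106) [483.6 259. ]
(583, 121, 116) [483.6 240.3]
(606, 93, 116) [557.  253.8]
(554, 99, 116) [452.1 276.4]
```

```bash
python3 -m jog '[[[0,0,-0.3,0],[0,0,-0.6,0],[0,0,-0.6,0]]]'; python3 -m jog '[[[0,0,-0.3,0],[0,0,-0.6,0],[0,0,-0.6,0]]]';python3 w.py w5 110 130 400 290 2;  python3 - <<'E'
from h import *
im,d=eyes.read_camera('side');cv2.imwrite('pics/s3.png',im);crop(im,180,130,300,230,6,'pics/s3c.png');print(sensors.state()['wrist_force'],sensors.state()['ee_pos'])
E
```

```text
clock: 3.35
ee_pos: [583.4, 121.3, 80.0]
ee_rot: [2.366, 2.056, -0.003]
wrist_force: [-0.2, -0.8, 2.3]
width: 0.3
clock: 3.65
ee_pos: [583.5, 121.3, 73.7]
ee_rot: [2.366, 2.056, -0.003]
wrist_force: [0.5, -0.8, 2.1]
width: -0.0
3.65 [583.51244884 121.28142877  73.65821846]
[ 0.93123107 -0.71153191  1.48318929] [583.53862631 121.30671199  73.97448073]
```

View pics/s3c.png

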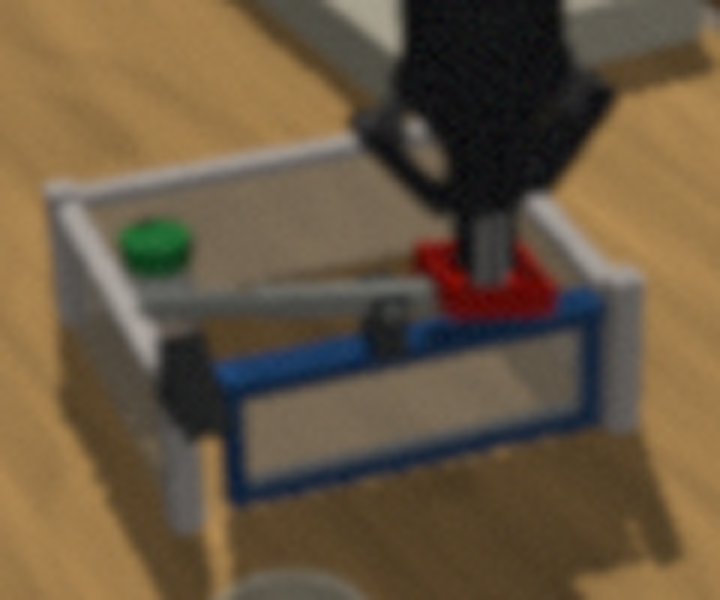

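View pics/w5c.png

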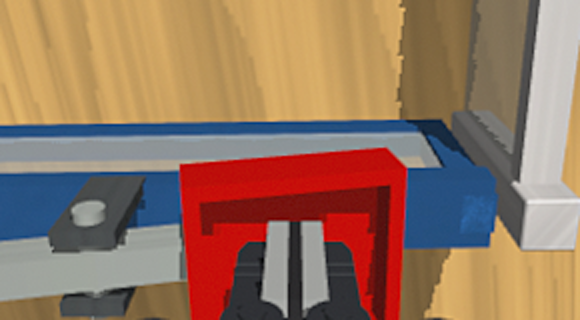

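```bash
python3 - <<'E'
import numpy as np
H=np.array([647,112.4]);p=np.array([583.5,121.3])-H
for t in np.arange(.15,1.96,.15):
    c,s=np.cos(t),np.sin(t);print(round(t,2),((np.array([[c,-s],[s,c]])@p-p)/10).round(2))
E
python3 -m jog '[[[0,0,-0.3,0],[0,0,-0.5,0],[0,0,-0.5,0]]]'
```

```text
0.15 [-0.06 -0.96]
0.3 [ 0.02 -1.92]
0.45 [ 0.25 -2.85]
0.6 [ 0.61 -3.74]
0.75 [ 1.1  -4.57]
0.9 [ 1.71 -5.31]
1.05 [ 2.42 -5.96]
1.2 [ 3.22 -6.49]
1.35 [ 4.09 -6.89]
1.5 [ 5.01 -7.16]
1.65 [ 5.97 -7.29]
1.8 [ 6.93 -7.28]
1.95 [ 7.87 -7.12]
clock: 4.05
ee_pos: [583.1, 121.3, 68.5]
ee_rot: [2.367, 2.057, -0.005]
wrist_force: [-0.2, 1.1, 2.6]
width: 0.2
```

```bash
python3 -m jog '[[[-0.06,-0.96,0,0.15],[0.02,-1.92,0,0.3],[0.25,-2.85,0,0.45],[0.61,-3.74,0,0.6],[0.61,-3.74,0,0.6]]]'; python3 - <<'E'
from h import *
im,d=eyes.read_camera('side');cv2.imwrite('pics/s4.png',im);crop(im,180,130,300,230,6,'pics/s4c.png');print(sensors.state()['wrist_force'],sensors.state()['ee_pos'])
im,d=eyes.read_camera('top');cv2.imwrite('pics/t4.png',im);crop(im,115,120,265,260,5,'pics/t4c.png')
E
```

```text
clock: 4.55
ee_pos: [590.9, 81.6, 69.0]
ee_rot: [1.655, 2.659, -0.0]
wrist_force: [2.3, -2.0, 3.3]
width: 0.3
[ 0.22788831 -1.60371766  2.36125723] [590.45150097  82.28154988  68.86336587]
```

View pics/s4c.png

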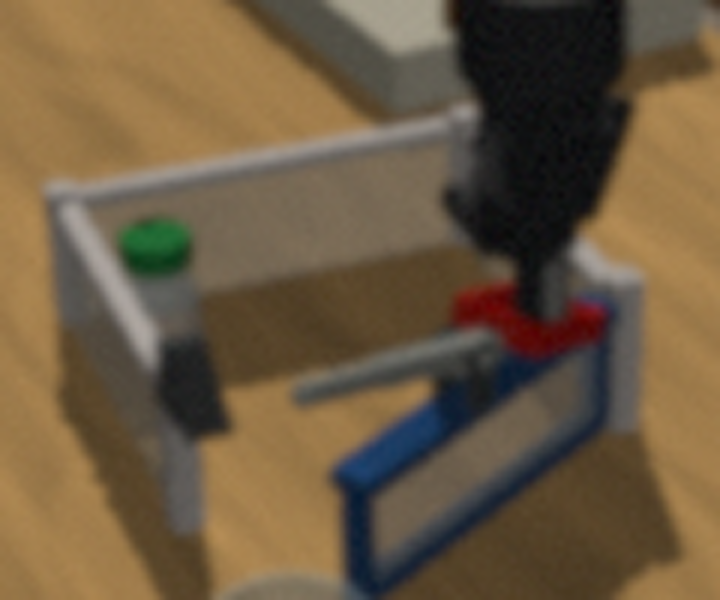

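View pics/t4c.png

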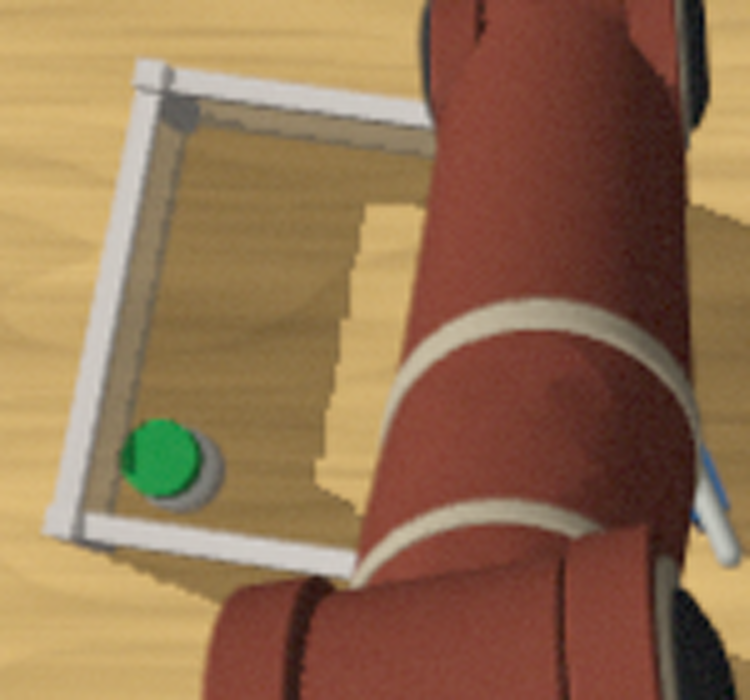

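```bash
python3 -m jog '[[[0.4,-0.67,0.3,0.15],[1.0,-1.4,0.8,0.3],[1.72,-2.06,1.3,0.45],[2.52,-2.59,1.75,0.6],[3.39,-2.99,1.75,0.75]]]'; python3 -m jog '[[[0.92,-0.27,0,0.15],[1.88,-0.4,0,0.3],[2.5,-0.4,0,0.4],[2.5,-0.4,0,0.4]]]';  python3 - <<'E'
from h import *
im,d=eyes.read_camera('side');cv2.imwrite('pics/s5.png',im);crop(im,180,130,320,240,5,'pics/s5c.png');print(sensors.state()['wrist_force'],sensors.state()['ee_pos'],sensors.state()['qpos'])
E
```

```text
clock: 5.15
ee_pos: [622.2, 54.3, 85.8]
ee_rot: [0.562, 3.087, 0.003]
wrist_force: [-1.5, -0.1, 1.8]
width: 0.0
clock: 5.55
ee_pos: [646.7, 51.0, 84.8]
ee_rot: [-0.06, 3.14, 0.005]
wrist_force: [-0.6, -1.4, -0.2]
width: 0.1
[-0.24457384 -0.30187945  0.34279734] [646.15446438  51.15035243  84.84951726] [ 0.01614725  0.74697362 -0.22233159  1.55792994  0.19515479  0.85744693
  1.33094214]
```

View pics/s5c.png

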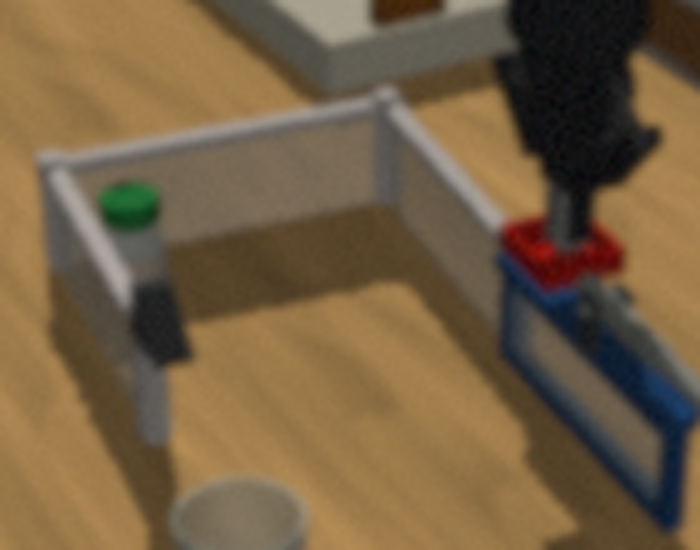

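```bash
python3 -m jog '[[[0,0,3,0],[0,0,6,-0.1],[-1.5,-2,9,-0.24],[-4,-5.5,10,-0.38],[-6.5,-9,10,-0.52]]]' -0.1 20; python3 -m jog '[[[-2,-2.6,0,-0.14],[-4,-5.2,0,-0.28],[-6,-7.8,0,-0.42],[-8,-10.4,0,-0.56],[-10,-13,0,-0.7]]]';python3 -m jog '[[[-1.8,-2.6,0,-0.14],[-3.6,-5.2,0,-0.28],[-5.4,-7.8,0,-0.42],[-7.2,-10.4,0,-0.56],[-9,-13,0,-0.7]]]'; python3 - <<'E'
from h import *
eyes.read_camera('wrist');eyes.read_camera('wrist');
im,d=eyes.read_camera('side');cv2.imwrite('pics/s6.png',im);
im,d=eyes.read_camera('top');cv2.imwrite('pics/t6.png',im)
E
python3 w.py w6 0 0 512 384 1;
```

```text
clock: 6.1
ee_pos: [581.2, -38.1, 186.9]
ee_rot: [0.76, 3.043, 0.007]
wrist_force: [0.2, -0.8, -0.3]
width: 38.1
clock: 6.6
ee_pos: [479.5, -167.8, 186.8]
ee_rot: [1.769, 2.59, 0.005]
wrist_force: [0.9, -0.2, -0.6]
width: 38.2
clock: 7.1
ee_pos: [388.5, -297.3, 186.7]
ee_rot: [2.558, 1.816, 0.003]
wrist_force: [-0.1, 0.2, 0.3]
width: 38.2
7.3 [ 389.09300103 -297.01245973  186.65249978]
```

View pics/w6.png

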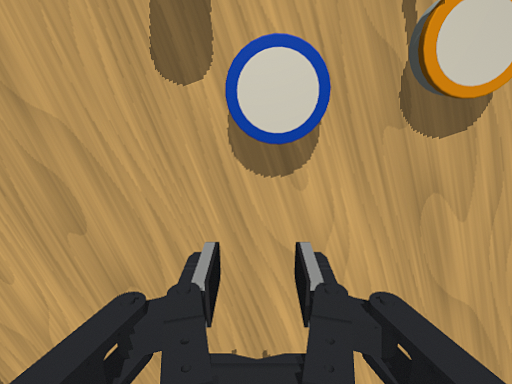

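View pics/t6.png

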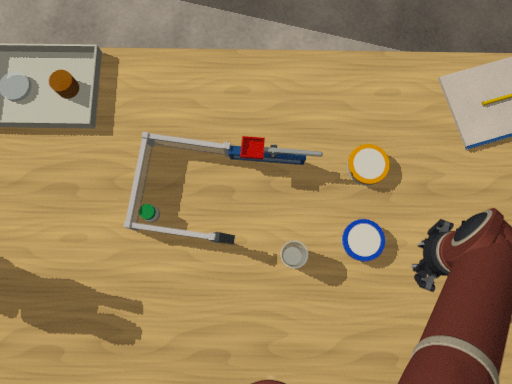

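View pics/s6.png

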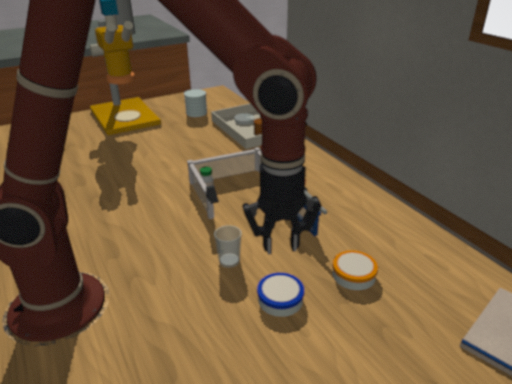

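```bash
python3 - <<'E'
from h import *
import pickle
np.set_printoptions(precision=1,suppress=True)
st=pickle.load(open('pics/w6.pkl','rb'));W=cam('wrist',st);d=np.load('pics/w6.npy');p=eyes.camera_params('wrist');Tt=p['T_tool_cam'];K,D,R,t=W
def cp(uv):
    z=d[int(uv[1]),int(uv[0])]; q=cv2.undistortPoints(np.array([[uv]],float),K,D)[0,0]
    return np.array([q[0]*z,q[1]*z,z])
for uv in [(213,245),(213,250),(303,245),(206,280),(213,310),(195,262)]:
    c=cp(uv);print(uv,'tool',(Tt@np.append(c,1))[:3],'world',R.T@(c-t))
print('dish',onz(W,(278,89),34),onz(W,(467,47),34)); print(cv2.Rodrigues(st['ee_rot'])[0].round(3),st['width'])
T=cam('top')
# gate/nose check
print('nose',onz(T,(322,154),100),'dish top',onz(T,(364,240.3),34))
E
```

```text
(213, 245) tool [ 10.6 -21.  -32.1] world [ 372.6 -280.1  218.6]
(213, 250) tool [ 11.1 -20.2 -37.9] world [ 373.5 -279.9  224.5]
(303, 245) tool [ 10.7  22.5 -32.1] world [ 413.7 -294.1  218.8]
(206, 280) tool [ 10.7 -19.8 -61.4] world [ 373.6 -280.3  247.9]
(213, 310) tool [ -8.2 -18.7 -55.6] world [ 368.6 -298.6  242.2]
(195, 262) tool [  6.7 -28.2 -41.2] world [ 364.5 -281.4  227.8]
dish [ 436.3 -225.5   34. ] [ 617.  -246.9   34. ]
[[ 0.3  0.9  0. ]
 [ 0.9 -0.3 -0. ]
 [-0.   0.  -1. ]] 38.28305591230501
nose [ 631.4 -120.   100. ] dish top [ 432.9 -230.    34. ]
```

```bash
python3 -m jog '[[[0.4,0.2,-4,-0.1],[0.8,0.35,-8.5,-0.21],[0.8,0.35,-12.5,-0.21],[0.8,0.35,-15.5,-0.21],[0.8,0.35,-15.5,-0.21]]]' 0.4 ; python3 w.py w7 130 20 400 384 2; python3 - <<'E'
from h import *
s=sensors.state();R=cv2.Rodrigues(s['ee_rot'])[0];print(np.degrees(np.arctan2(R[1,0],R[0,0])),s['ee_pos'],s['width'],s['qpos'])
im,d=eyes.read_camera('side');cv2.imwrite('pics/s7.png',im);crop(im,180,190,340,330,5,'pics/s7c.png')
E
```

```text
clock: 7.85
ee_pos: [396.5, -288.9, 28.2]
ee_rot: [-2.726, -1.554, 0.002]
wrist_force: [0.0, -0.3, 0.0]
width: 59.6
7.85 [ 396.47922322 -288.87744127   28.2266772 ]
59.34369959736031 [ 397.66277898 -290.44220919   30.32075075] 59.79394712324219 [ 0.42743351  0.65673542  0.23893266  2.0536875  -0.32806753  0.46635106
  0.37804708]
```

View pics/w7c.png

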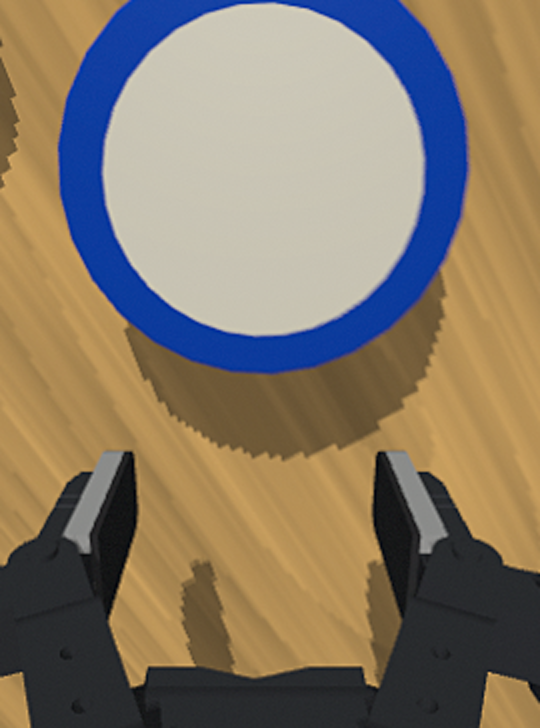

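View pics/s7c.png

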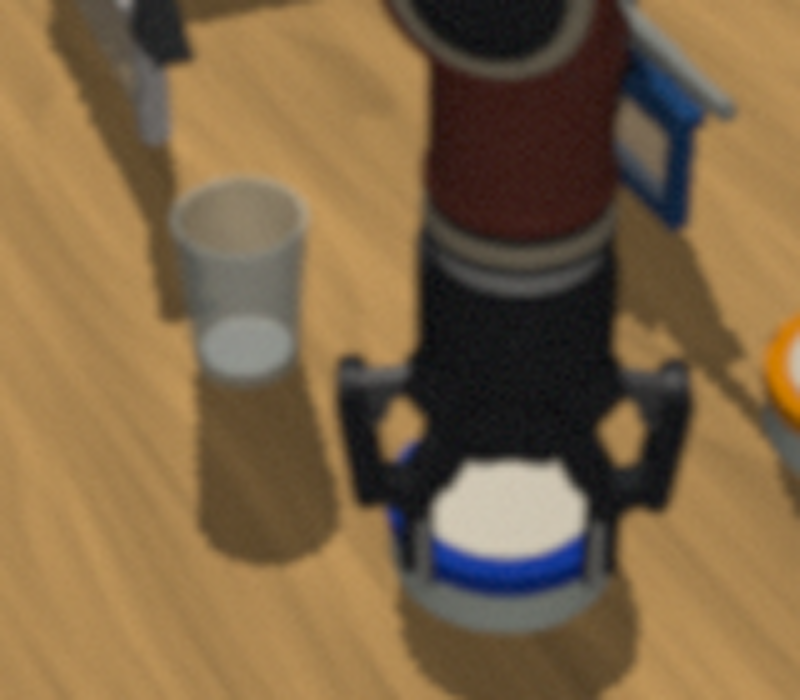

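```bash
python3 -m jog '[[[0,-0.2,-1.5,0],[0,-0.2,-3,0],[0,-0.2,-3.5,0],[0,-0.2,-3.5,0]]]'; python3 w.py w8 130 20 400 384 2; python3 - <<'E'
from h import *
s=sensors.state();print(s['ee_pos'],s['width'],s['wrist_force'])
im,d=eyes.read_camera('side');cv2.imwrite('pics/s8.png',im);crop(im,220,220,340,330,6,'pics/s8c.png')
import pickle
np.set_printoptions(precision=1,suppress=True)
st=pickle.load(open('pics/w8.pkl','rb'));W=cam('wrist',st);d=np.load('pics/w8.npy');p=eyes.camera_params('wrist');Tt=p['T_tool_cam'];K,D,R,t=W
for uv in [(192,250),(194,253),(323,250)]:
    z=d[int(uv[1]),int(uv[0])]; q=cv2.undistortPoints(np.array([[uv]],float),K,D)[0,0]
    print(R.T@(np.array([q[0]*z,q[1]*z,z])-t))
E
```

```text
clock: 8.35
ee_pos: [399.5, -293.9, -2.2]
ee_rot: [2.725, 1.552, 0.005]
wrist_force: [0.0, -0.3, -0.3]
width: 60.0
8.35 [ 399.46882266 -293.88816493   -2.17053373]
[ 399.5101458  -294.07383088   -1.97208052] 59.7827133562189 [-0.18230694 -0.4979626  -0.30711681]
[ 379.  -269.1   35. ]
[ 378.7 -271.1   34.6]
[ 431.6 -300.6   34.8]
```

View pics/w8c.png

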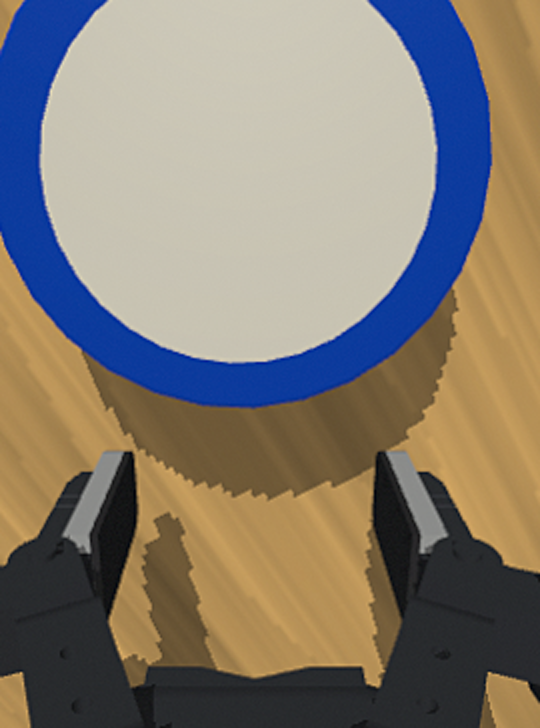

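View pics/s8c.png

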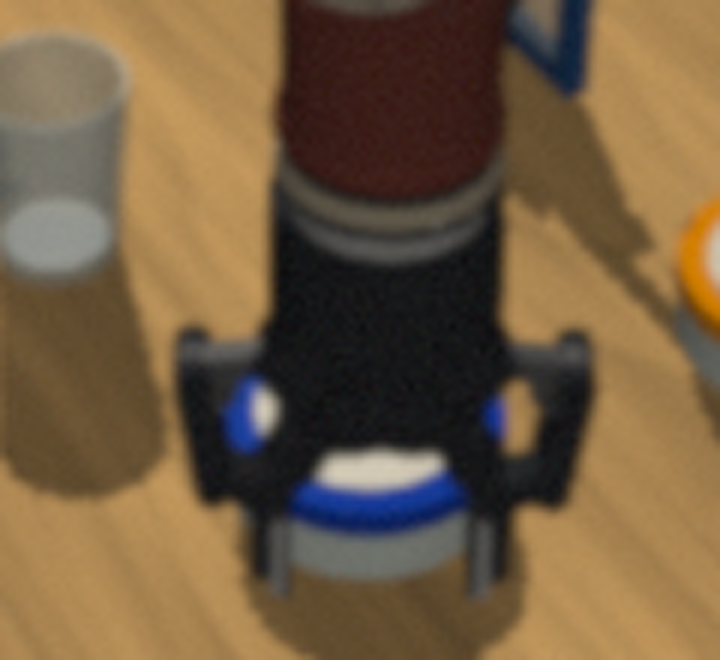

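```bash
python3 -m jog '[[[-0.3,0.1,-0.6,0],[-0.3,0.1,-1.2,0],[-0.3,0.1,-1.7,0],[-0.3,0.1,-1.7,0]]]'; python3 - <<'E'
from h import *
s=sensors.state();print(s['ee_pos'],s['width'],s['wrist_force'],s['qpos'])
im,d=eyes.read_camera('side');cv2.imwrite('pics/s9.png',im);crop(im,220,220,340,330,6,'pics/s9c.png')
E
```

```text
clock: 8.85
ee_pos: [396.0, -292.9, -19.7]
ee_rot: [2.726, 1.552, 0.004]
wrist_force: [-0.5, 0.2, 0.2]
width: 60.0
[ 396.04445226 -292.85676959  -19.69704644] 59.95280498987052 [-0.50944174  0.19898883  0.16472108] [ 0.47637634  0.74659384  0.17559433  2.07832747 -0.36452978  0.33998567
  0.41508511]
```

View pics/s9c.png

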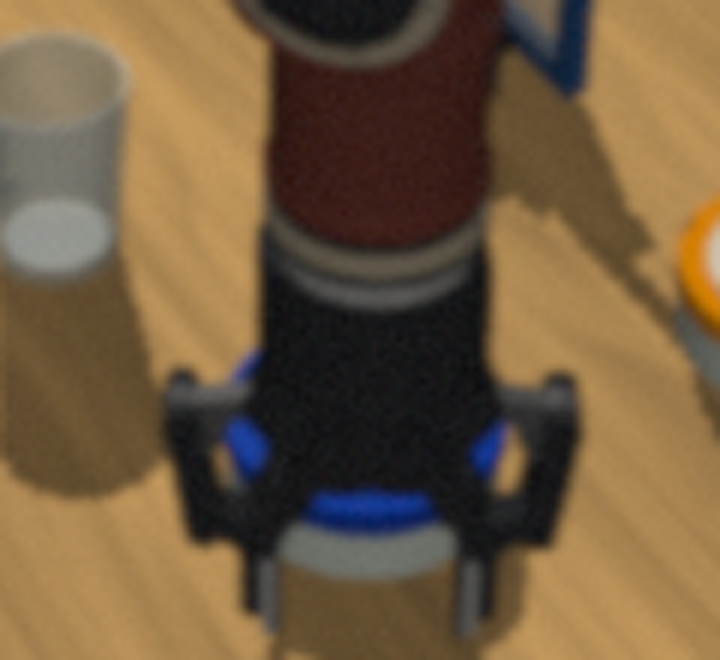

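```bash
python3 - <<'E'
from h import *
S=cam('side')
for z in (0,10,20,30): print(z,[((proj(S,[P])[0]-[220,220])*6).round() for P in [(376,-268,z),(428,-299,z)]])
E
```

```text
0 [array([279., 602.]), array([452., 606.])]
10 [array([280., 582.]), array([453., 586.])]
20 [array([280., 562.]), array([455., 565.])]
30 [array([280., 542.]), array([456., 545.])]
```

```bash
python3 - <<'E'
from h import *
S=cam('side');s=sensors.state();R=cv2.Rodrigues(s['ee_rot'])[0]
for z in (0,5,10,15,20): 
  P=[s['ee_pos']+R@np.array([-11,y,0]) for y in (-32,32)]
  for p in P:p[2]=z
  print(z,((proj(S,P)-[220,220])*6).round())
E
```

```text
0 [[274. 652.]
 [460. 655.]]
5 [[274. 642.]
 [461. 645.]]
10 [[274. 632.]
 [461. 635.]]
15 [[274. 622.]
 [462. 625.]]
20 [[274. 611.]
 [462. 615.]]
```

```bash
cat > plan.py <<'E'
import numpy as np
D0=np.array([434.5,-228.5]);u=lambda h:np.array([np.cos(h),np.sin(h)])
h0=np.radians(59.5);h1=np.radians(83)
pts=[];D=D0-15*u(h0);s=-15;L=0
L1=115;La=100
while s<=430:
    h=h0 if s<L1 else (h0+(h1-h0)*min(1,(s-L1)/La))
    pts.append((s,*(D-53.5*u(h)),h,*D)); D=D+5*u(h); s+=5
pts=np.array(pts)
E
python3 - <<'E'
from plan import *
for p in pts[::3]: print(np.round(p[[0,1,2]],1),round(p[3],3),p[4:].round(1))
from h import *
s=sensors.state();R=cv2.Rodrigues(s['ee_rot'])[0];print(s['ee_pos'],np.arctan2(R[1,0],R[0,0]))
E
```

```text
[ -15.   399.7 -287.5] 1.038 [ 426.9 -241.4]
[   0.   407.3 -274.6] 1.038 [ 434.5 -228.5]
[  15.   415.  -261.7] 1.038 [ 442.1 -215.6]
[  30.   422.6 -248.7] 1.038 [ 449.7 -202.7]
[  45.   430.2 -235.8] 1.038 [ 457.3 -189.7]
[  60.   437.8 -222.9] 1.038 [ 465.  -176.8]
[  75.   445.4 -210. ] 1.038 [ 472.6 -163.9]
[  90.   453.  -197.1] 1.038 [ 480.2 -151. ]
[ 105.   460.6 -184.1] 1.038 [ 487.8 -138. ]
[ 120.   469.2 -171.7] 1.059 [ 495.4 -125.1]
[ 135.   479.2 -160. ] 1.121 [ 502.5 -111.9]
[ 150.   488.5 -147.8] 1.182 [508.7 -98.2]
[ 165.   496.9 -134.9] 1.244 [514.1 -84.3]
[ 180.   504.6 -121.6] 1.305 [518.7 -70. ]
[ 195.   511.4 -107.8] 1.367 [522.3 -55.4]
[210.  517.4 -93.6] 1.428 [525.  -40.7]
[225.  520.4 -78.9] 1.449 [527.  -25.8]
[240.  522.3 -64. ] 1.449 [528.8 -10.9]
[255.  524.1 -49.1] 1.449 [530.6   4. ]
[270.  525.9 -34.2] 1.449 [532.5  18.9]
[285.  527.8 -19.3] 1.449 [534.3  33.8]
[300.  529.6  -4.4] 1.449 [536.1  48.7]
[315.  531.4  10.4] 1.449 [537.9  63.5]
[330.  533.2  25.3] 1.449 [539.8  78.4]
[345.  535.1  40.2] 1.449 [541.6  93.3]
[360.  536.9  55.1] 1.449 [543.4 108.2]
[375.  538.7  70. ] 1.449 [545.2 123.1]
[390.  540.6  84.9] 1.449 [547.1 138. ]
[405.  542.4  99.8] 1.449 [548.9 152.9]
[420.  544.2 114.7] 1.449 [550.7 167.8]
[ 396.21391377 -293.03845819  -19.43509805] 1.0353310615546478
```

```bash
python3 -m jog '[[[0.55,0.9,0,0],[1.1,1.8,0,0],[1.65,2.7,0,0],[2.15,3.6,0,0],[2.65,4.45,0,0]]]'; python3 w.py w10 130 0 400 300 2; python3 -c "
from h import *
s=sensors.state();print(s['ee_pos'],s['wrist_force'])
im,d=eyes.read_camera('top');cv2.imwrite('pics/t10.png',im)"
```

```text
clock: 9.4
ee_pos: [423.0, -248.0, -19.4]
ee_rot: [2.725, 1.552, 0.003]
wrist_force: [-1.6, -3.3, -0.2]
width: 60.1
9.4 [ 422.95781305 -248.04908771  -19.39155607]
[ 424.26899061 -245.72944512  -19.49114819] [-0.74238948 -1.94454024  0.99671268]
```

View pics/w10c.png

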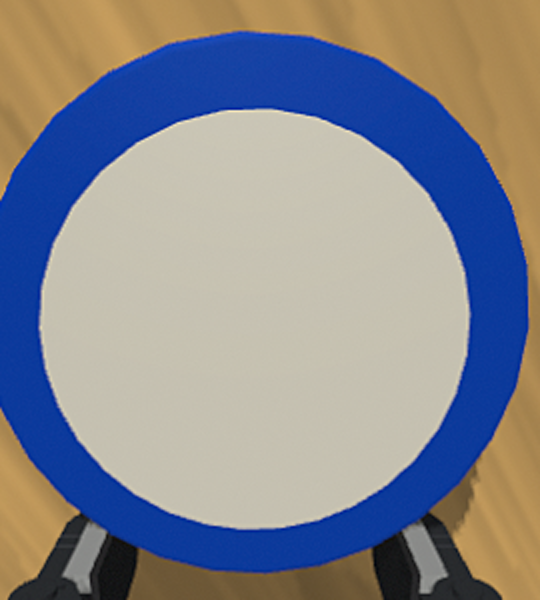

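Dish is nested between the pads (dish centre col ≈255, pads' middle ≈255). Continue along the planned curve.

```bash
python3 -m jog '[[[0.73,1.23,0,0],[1.46,2.46,0,0],[2.18,3.7,0,0],[2.9,4.93,0,0],[3.63,6.16,0,0]]]'; python3 -c "
from h import *
s=sensors.state();print(s['ee_pos'],s['wrist_force']);R=cv2.Rodrigues(s['ee_rot'])[0];print(np.arctan2(R[1,0],R[0,0]))"
```

```text
clock: 10.0
ee_pos: [459.9, -185.3, -19.3]
ee_rot: [2.724, 1.555, 0.004]
wrist_force: [-2.4, -2.7, -0.2]
width: 59.9
[ 459.85499148 -185.27869139  -19.32381512] [-2.41387723 -2.69250871 -0.15896303]
1.0371837782971185
```

```bash
python3 -m jog '[[[0.93,1.36,0,0.02],[1.93,2.53,0,0.08],[2.86,3.75,0,0.145],[3.7,5.04,0,0.21],[4.47,6.37,0,0.27]]]'; python3 w.py w11 130 0 400 300 2; python3 -c "
from h import *
s=sensors.state();print(s['ee_pos'],s['wrist_force']);R=cv2.Rodrigues(s['ee_rot'])[0];print(np.arctan2(R[1,0],R[0,0]))
im,d=eyes.read_camera('side');cv2.imwrite('pics/s11.png',im)"
```

```text
clock: 10.5
ee_pos: [505.4, -120.9, -19.3]
ee_rot: [2.486, 1.913, 0.005]
wrist_force: [-1.1, -2.7, -0.0]
width: 59.5
10.5 [ 505.41105703 -120.87668121  -19.28698642]
[ 507.15714951 -116.7736793   -19.38946738] [ 0.45020609  1.47771277 -0.57501693]
1.318249206803658
```

View pics/w11c.png

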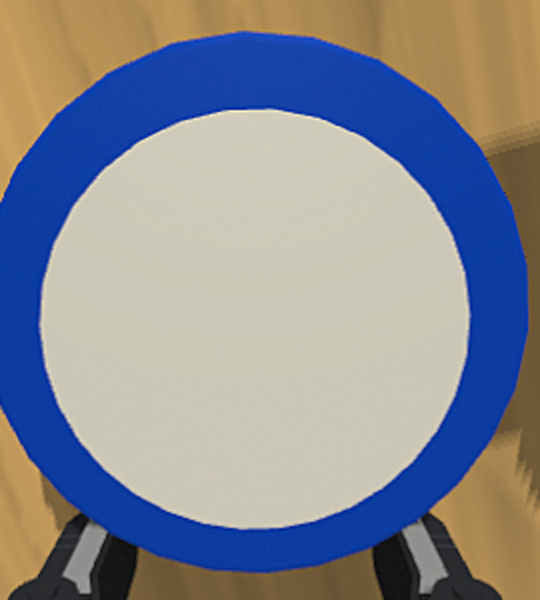

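View pics/s11.png

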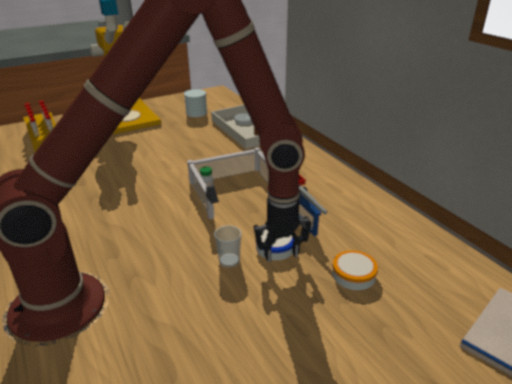

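```bash
python3 -m jog '[[[0.5,1.1,0,0.055],[1.02,2.3,0,0.11],[1.32,3.8,0,0.13],[1.51,5.28,0,0.13],[1.69,6.77,0,0.13]]]'; python3 -m jog '[[[0.18,1.5,0,0],[0.36,3,0,0],[0.54,4.5,0,0],[0.72,6,0,0],[0.9,7.5,0,0]]]'; python3 w.py w12 0 0 512 384 1; python3 -c "
from h import *
s=sensors.state();print(s['ee_pos'],s['wrist_force']);R=cv2.Rodrigues(s['ee_rot'])[0];print(np.arctan2(R[1,0],R[0,0]))
im,d=eyes.read_camera('side');cv2.imwrite('pics/s12.png',im);crop(im,170,130,330,270,5,'pics/s12c.png')"
```

```text
clock: 11.1
ee_pos: [523.3, -49.2, -19.3]
ee_rot: [2.356, 2.075, 0.01]
wrist_force: [-0.1, -3.0, 0.5]
width: 60.2
clock: 11.6
ee_pos: [531.7, 26.5, -19.3]
ee_rot: [2.355, 2.075, 0.008]
wrist_force: [-0.9, -4.3, 0.1]
width: 59.9
11.6 [531.68770184  26.45194241 -19.34369016]
[532.05631113  30.98900562 -19.48761947] [-0.24954154 -0.24496283  0.03672223]
1.4492434112570667
```

View pics/w12.png

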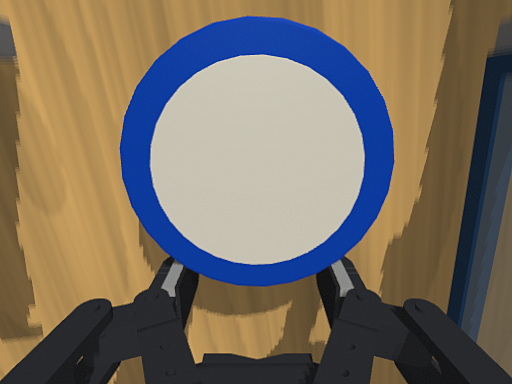

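View pics/s12c.png

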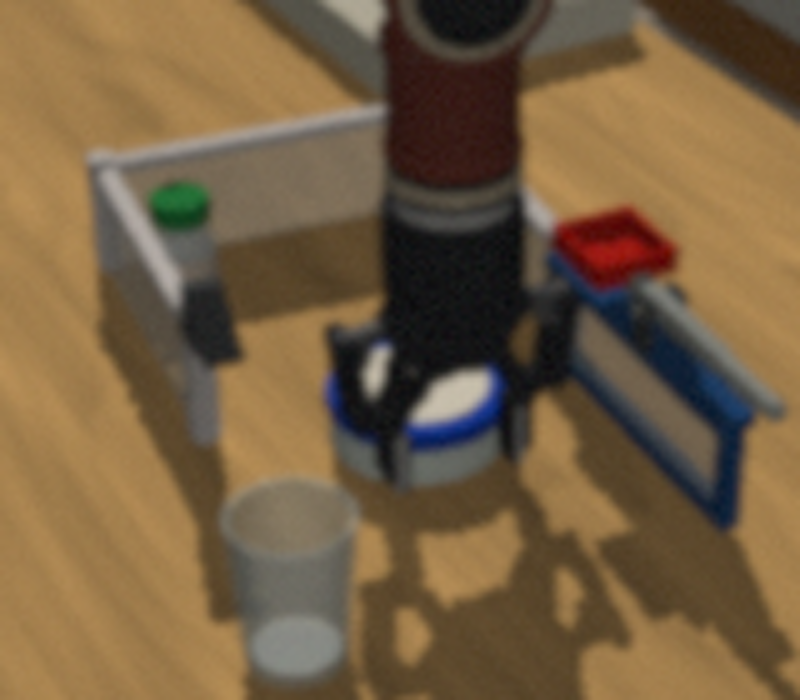

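```bash
python3 -m jog '[[[0.18,1.5,0,0],[0.36,3,0,0],[0.54,4.5,0,0],[0.72,6,0,0],[0.9,7.5,0,0]]]'; python3 -m jog '[[[0.14,1.2,0,0],[0.28,2.4,0,0],[0.42,3.4,0,0],[0.52,4.2,0,0],[0.56,4.7,0,0]]]'; python3 w.py w13 0 0 512 384 1; python3 -c "
from h import *
s=sensors.state();print(s['ee_pos'],s['wrist_force']);R=cv2.Rodrigues(s['ee_rot'])[0];print(np.arctan2(R[1,0],R[0,0]))
im,d=eyes.read_camera('side');cv2.imwrite('pics/s13.png',im);crop(im,170,130,330,270,5,'pics/s13c.png')"
```

```text
clock: 12.2
ee_pos: [540.4, 103.9, -19.5]
ee_rot: [2.353, 2.081, 0.008]
wrist_force: [-0.7, -5.3, 0.5]
width: 59.8
clock: 12.7
ee_pos: [546.0, 151.6, -19.5]
ee_rot: [2.353, 2.081, 0.008]
wrist_force: [-0.8, -5.1, 1.4]
width: 59.8
12.7 [546.03069892 151.62543946 -19.46200231]
[546.11848563 152.60575024 -19.47209099] [ 0.02126101 -3.33536736  2.42998624]
1.449456889725731
```

View pics/w13.png

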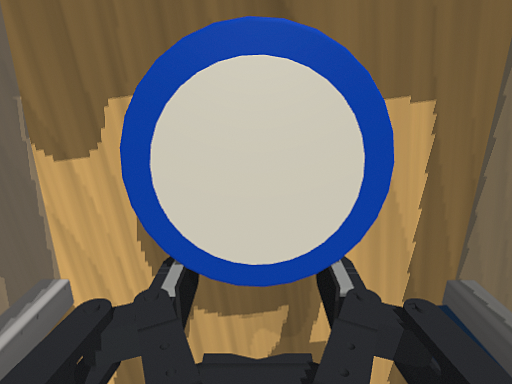

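View pics/s13c.png

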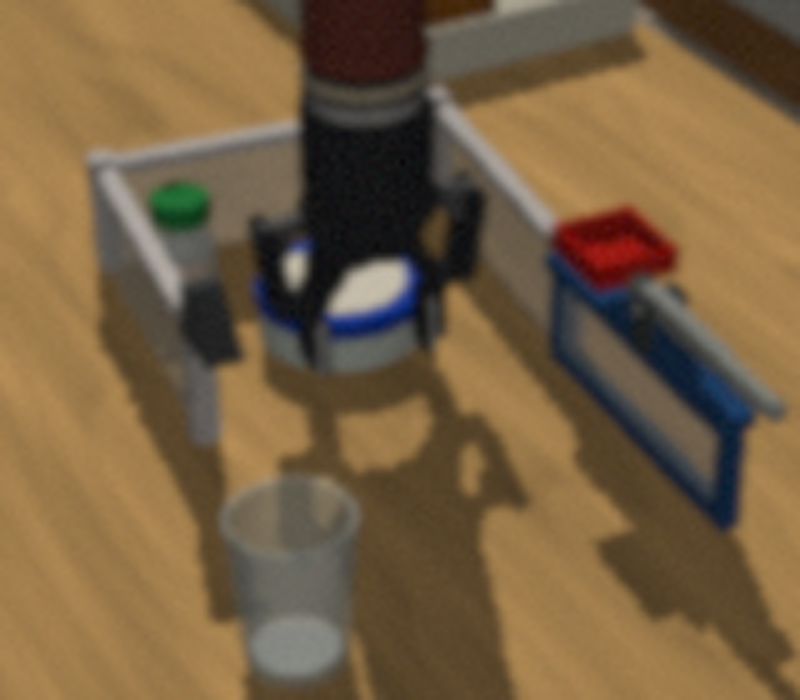

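```bash
python3 - <<'E'
from h import *
import pickle
W=cam('wrist',pickle.load(open('pics/w13.pkl','rb')))
P=onz(W,(257,151),34);v=P[:2]-[542.6,122.6];print(P,v@[.123,.992],v@[-.992,.123])
S=cam('side')
# front bottom of dish by top rim? use rim centre in side crop
print(onz(S,(170+337/5,130+286/5),34))
E
python3 -m jog '[[[-0.18,-1.5,0,0],[-0.36,-3,0,0],[-0.4,-3.3,4,0],[-0.4,-3.3,9,0],[-0.4,-3.3,14,0]]]' -1
```

```text
[553.35151175 211.2204804   34.        ] 89.23395250079191 0.23481943427355212
[544.1482562  192.35625734  34.        ]
clock: 13.3
ee_pos: [541.1, 117.8, 121.4]
ee_rot: [-2.353, -2.078, -0.007]
wrist_force: [0.6, 0.5, 0.2]
width: 0.2
```

```bash
python3 -m jog '[[[2,-2,3,0.14],[4,-4,5,0.28],[6,-6,5,0.42],[8,-8,5,0.56],[8,-10,5,0.7]]]'; python3 w.py w14 0 0 512 384 1;python3 w.py w15 0 0 512 384 1; python3 -c "
from h import *
im,d=eyes.read_camera('side');cv2.imwrite('pics/s14.png',im);crop(im,170,130,330,270,5,'pics/s14c.png')
im,d=eyes.read_camera('top');cv2.imwrite('pics/t14.png',im)
s=sensors.state();R=cv2.Rodrigues(s['ee_rot'])[0];print(np.arctan2(R[1,0],R[0,0]))
t=cv2.imread('pics/t6.png');crop(t,215,125,335,175,6,'pics/t6c.png')"
```

```text
clock: 13.8
ee_pos: [622.7, 15.5, 171.2]
ee_rot: [-1.493, -2.762, -0.008]
wrist_force: [0.4, 0.5, -0.4]
width: -0.0
13.8 [622.73645172  15.48625754 171.19804184]
13.85 [621.26739447   9.34613803 171.1968334 ]
2.1417747334505015
```

View pics/w15.png

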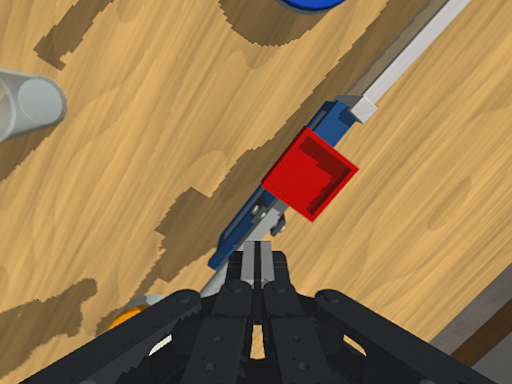

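View pics/s14c.png

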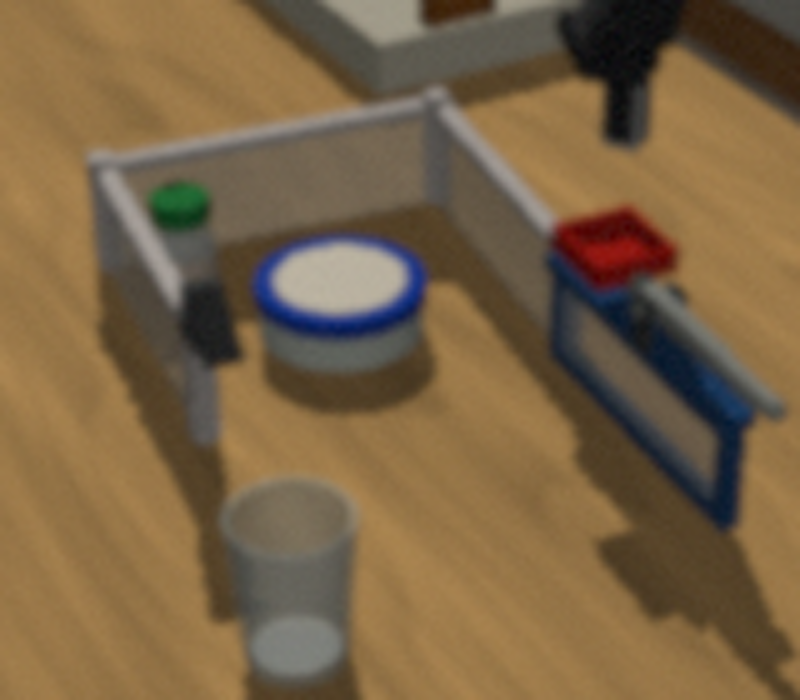

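View pics/t6c.png

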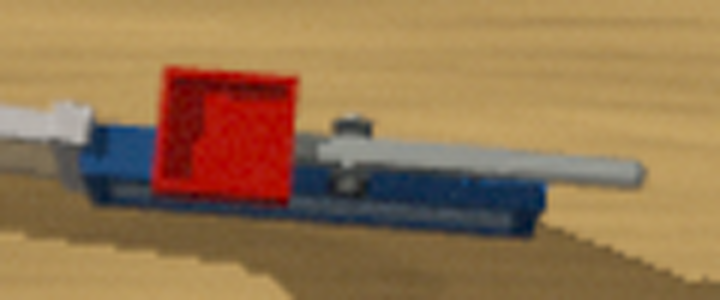

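View pics/t14.png

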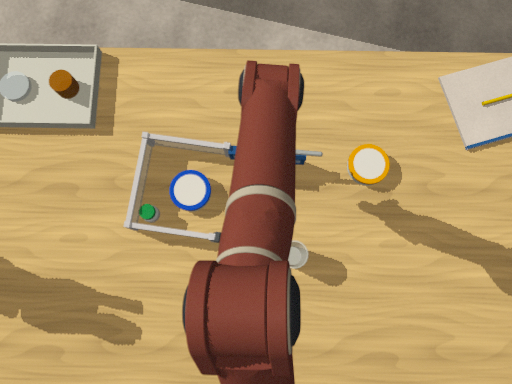

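```bash
python3 - <<'E'
from h import *
import pickle
T=cam('top');W=cam('wrist',pickle.load(open('pics/w15.pkl','rb')))
f=lambda x,y:((x+.5)/6-.5+215,(y+.5)/6-.5+125)
print('cup T',onz(T,f(226.5,136),116),'W', onz(W,(312,176),116))
H=np.array([647,112.4])
n=onz(T,f(643,174),104)[:2];print('nose',n,np.linalg.norm(n-H),np.arctan2(*(n-H)[::-1])%6.28-np.radians(172.9))
c=onz(T,f(226.5,136),116)[:2];print(np.linalg.norm(c-H),np.arctan2(*(c-H)[::-1])%6.28-np.radians(172.9))
D=onz(T,(190,190),34);v=D[:2]-[542.6,122.6];print('dish',D,v@[.123,.992],v@[-.992,.123])
print(onz(T,(369,164),34),onz(T,(148.3,212),60),sensors.state()['ee_pos'])
for uv in [(358,170),(312,221),(262,184),(310,127)]: print(onz(W,uv,116))
E
```

```text
cup T [640.75455728  46.34723453 116.        ] W [643.767856    49.57721343 116.        ]
nose [ 631.36419828 -118.90698121] 231.8348503857079 1.624034454884756
66.34736905716171 1.5972573375199617
dish [550.78615447 202.04433369  34.        ] 79.81567602221932 1.650987806576774
[ 625.42308109 -247.50051122   34.        ] [489.95049418 296.61801411  60.        ] [620.29097431  17.35801041 171.11709023]
[669.42687477  71.74969652 116.        ]
[665.16897876  20.44010872 116.        ]
[616.19107807  24.25117753 116.        ]
[621.48221563  77.57809993 116.        ]
```

```bash
python3 -m jog '[[[0.6,0.8,0,0.14],[1.2,1.6,-1,0.28],[1.8,2.4,-2,0.42],[2.2,3.1,-3,0.56],[2.2,3.1,-4,0.7]]]'; python3 -m jog '[[[0,0,-1,0.1],[0,0,-2,0.2],[0,0,-2,0.2]]]'; python3 w.py w16 130 150 400 384 2; python3 -c "
from h import *
im,d=eyes.read_camera('side');cv2.imwrite('pics/s16.png',im);crop(im,230,120,350,220,6,'pics/s16c.png')
s=sensors.state();R=cv2.Rodrigues(s['ee_rot'])[0];print(s['ee_pos'],np.arctan2(R[1,0],R[0,0]))"
```

```text
clock: 14.5
ee_pos: [641.8, 53.2, 130.5]
ee_rot: [-0.455, -3.101, -0.009]
wrist_force: [1.0, -0.2, -0.4]
width: 0.2
clock: 14.8
ee_pos: [639.8, 55.5, 108.9]
ee_rot: [-0.141, -3.126, -0.009]
wrist_force: [0.2, 0.1, -0.4]
width: -0.0
14.8 [639.81528126  55.49968582 108.89152934]
[641.39901555  54.6523696  110.6297571 ] 3.048826404589202
```

View pics/w16c.png

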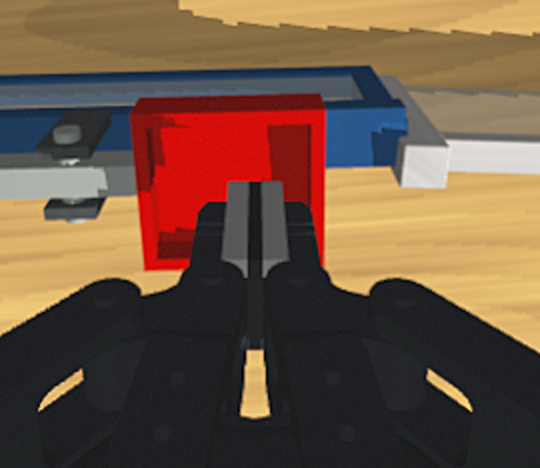

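View pics/s16c.png

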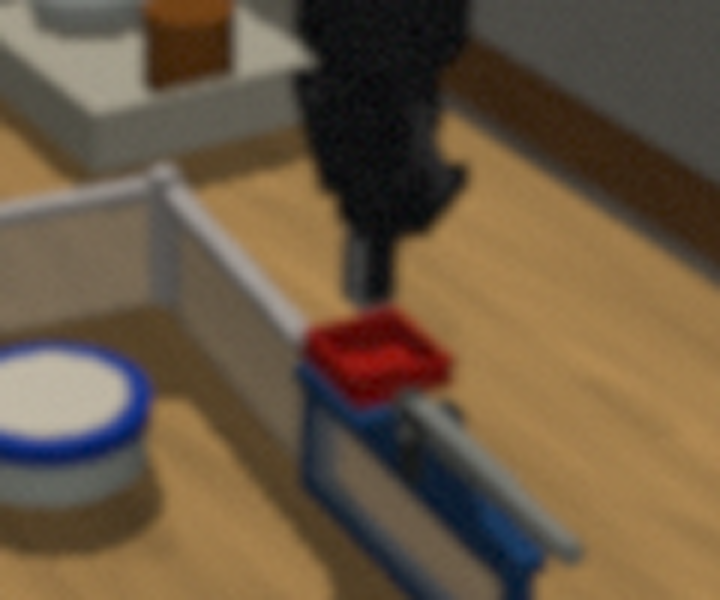

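```bash
python3 -m jog '[[[0.1,-0.65,0,0],[0.1,-0.65,-1,0],[0.1,-0.65,-2,0],[0.1,-0.65,-2.5,0],[0.1,-0.65,-2.5,0]]]'; python3 w.py w17 130 130 400 384 2; python3 -m jog '[[[0,0,-0.6,0],[0,0,-1.2,0],[0,0,-1.7,0],[0,0,-1.7,0]]]'; python3 -c "
from h import *
im,d=eyes.read_camera('side');cv2.imwrite('pics/s17.png',im);crop(im,230,120,350,220,6,'pics/s17c.png')
s=sensors.state();R=cv2.Rodrigues(s['ee_rot'])[0];print(s['ee_pos'],np.arctan2(R[1,0],R[0,0]),s['wrist_force'])"
```

```text
clock: 15.4
ee_pos: [641.3, 48.2, 84.1]
ee_rot: [-0.145, -3.127, -0.008]
wrist_force: [0.3, -0.4, -0.3]
width: -0.1
15.4 [641.2968489   48.15337899  84.05683205]
clock: 15.85
ee_pos: [641.5, 48.0, 67.0]
ee_rot: [-0.146, -3.127, -0.008]
wrist_force: [-0.7, -0.5, 1.5]
width: -0.3
[641.56533543  48.12748637  67.391857  ] 3.048618319953924 [-0.12430896  0.3378431   2.32090789]
```

View pics/w17c.png

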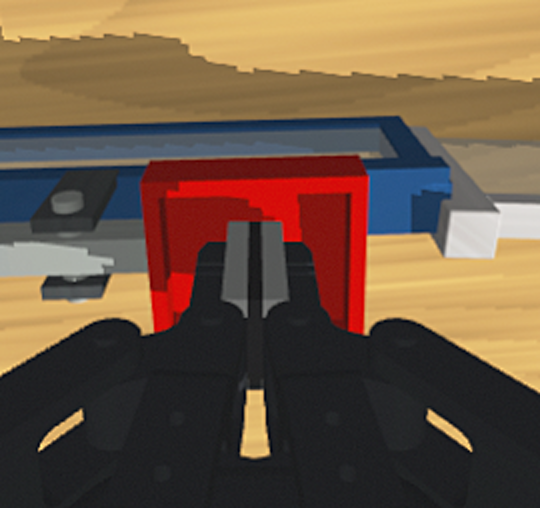

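View pics/s17c.png

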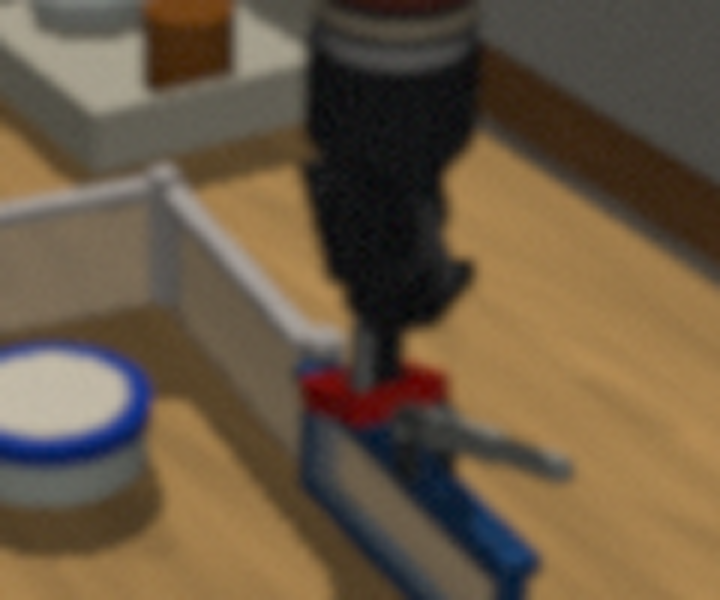

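```bash
python3 - <<'E'
import numpy as np
H=np.array([647,112.4]);p=np.array([641.5,48.1])-H
for t in -np.arange(.14,1.83,.14):
    c,s=np.cos(t),np.sin(t);print(round(t,2),((np.array([[c,-s],[s,c]])@p-p)/10).round(2))
E
```

```text
-0.14 [-0.89  0.14]
-0.28 [-1.76  0.4 ]
-0.42 [-2.57  0.78]
-0.56 [-3.33  1.27]
-0.7 [-4.01  1.87]
-0.84 [-4.61  2.55]
-0.98 [-5.1   3.31]
-1.12 [-5.48  4.12]
-1.26 [-5.74  4.99]
-1.4 [-5.88  5.88]
-1.54 [-5.89  6.78]
-1.68 [-5.78  7.68]
-1.82 [-5.55  8.55]
```

```bash
python3 -m jog '[[[-0.89,0.14,0,-0.14],[-1.76,0.4,0,-0.28],[-2.57,0.78,0,-0.42],[-3.33,1.27,0,-0.56],[-4.01,1.87,0,-0.7]]]'; python3 -c "
from h import *
s=sensors.state();R=cv2.Rodrigues(s['ee_rot'])[0];print(s['ee_pos'],np.arctan2(R[1,0],R[0,0]),s['wrist_force'])"
```

```text
clock: 16.4
ee_pos: [601.9, 66.3, 68.0]
ee_rot: [-1.22, -2.887, -0.014]
wrist_force: [0.3, 0.3, 1.9]
width: 0.3
[601.86970703  66.30113239  68.00190675] 2.3421703610387516 [0.30215338 0.34745697 1.87430059]
```

```bash
python3 -m jog '[[[-0.65,0.73,0,-0.14],[-1.14,1.5,0,-0.28],[-1.52,2.3,0,-0.42],[-1.52,2.3,0,-0.42]]]'; python3 -c "
from h import *
s=sensors.state();R=cv2.Rodrigues(s['ee_rot'])[0];print(s['ee_pos'],np.arctan2(R[1,0],R[0,0]),s['wrist_force'])
im,d=eyes.read_camera('side');cv2.imwrite('pics/s18.png',im);crop(im,180,130,300,230,6,'pics/s18c.png')"
```

```text
clock: 16.8
ee_pos: [585.8, 91.9, 68.1]
ee_rot: [-1.792, -2.572, -0.018]
wrist_force: [0.3, 2.6, 1.2]
width: 0.3
[585.80265925  91.91928646  68.07302145] 1.9249322476406414 [0.30179764 2.55407365 1.2459283 ]
```

View pics/s18c.png

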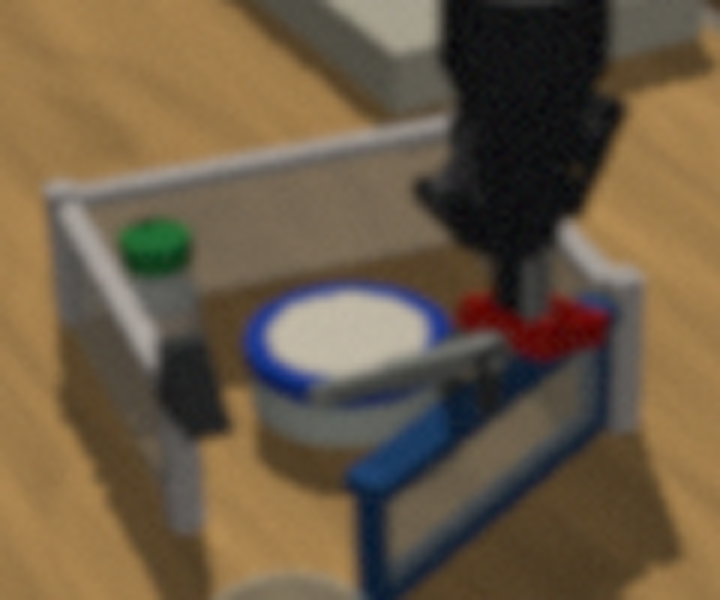

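```bash
python3 -m jog '[[[-0.17,0.6,0,-0.12],[-0.3,1.4,0,-0.25],[-0.32,2.2,0,-0.38],[-0.3,2.9,0,-0.47],[-0.3,2.9,0,-0.47]]]'; python3 -c "
from h import *
s=sensors.state();R=cv2.Rodrigues(s['ee_rot'])[0];print(s['ee_pos'],np.arctan2(R[1,0],R[0,0]),s['wrist_force'])
im,d=eyes.read_camera('side');cv2.imwrite('pics/s19.png',im);crop(im,180,130,300,230,6,'pics/s19c.png')"; python3 w.py w19 80 130 400 384 2
```

```text
clock: 17.35
ee_pos: [583.6, 121.5, 68.0]
ee_rot: [-2.337, -2.093, -0.021]
wrist_force: [0.1, 2.4, 1.4]
width: -0.2
[583.63085545 121.48098631  68.04168086] 1.4607489029322012 [0.13124009 2.38576291 1.37259308]
17.4 [583.6089746  120.87213445  68.10432061]
```

View pics/s19c.png

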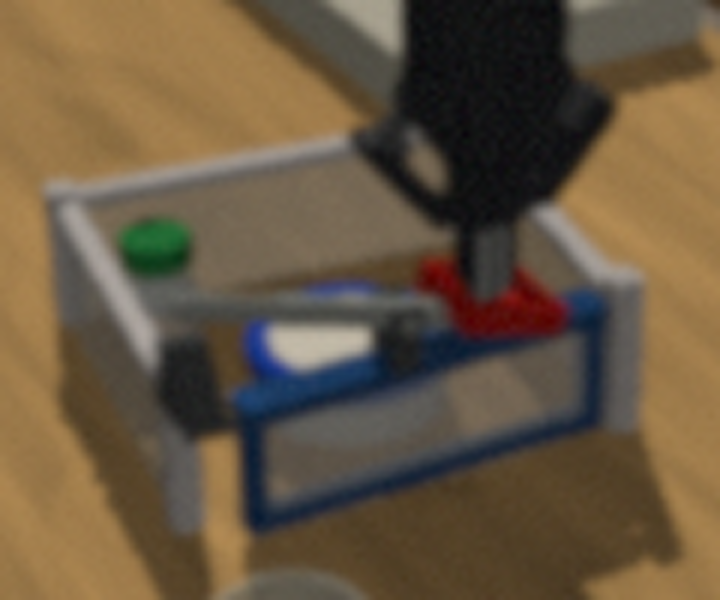

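View pics/w19c.png

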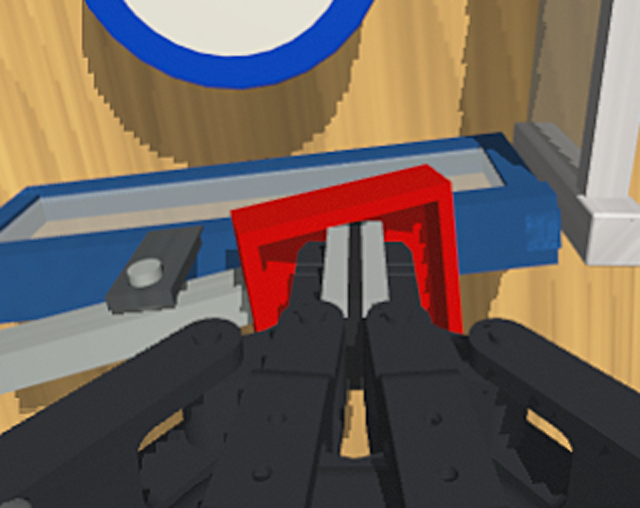

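```bash
python3 -m jog '[[[0.04,0.4,0,0],[0.1,0.8,0,0],[0.1,0.8,0,0]]]'; python3 -m jog '[[[0.03,0.2,0,0],[0.05,0.4,0,0],[0.05,0.4,0,0]]]'; python3 -c "
from h import *
s=sensors.state();print(s['ee_pos'],s['wrist_force'])
im,d=eyes.read_camera('side');cv2.imwrite('pics/s20.png',im);crop(im,180,130,300,230,6,'pics/s20c.png')"
```

```text
clock: 17.75
ee_pos: [585.3, 128.7, 68.3]
ee_rot: [-2.337, -2.095, -0.023]
wrist_force: [1.1, 0.8, 2.1]
width: -0.2
clock: 18.05
ee_pos: [586.2, 131.5, 68.4]
ee_rot: [-2.339, -2.095, -0.022]
wrist_force: [0.5, -3.7, 2.6]
width: -0.2
[586.21565744 131.53360722  68.3594673 ] [ 0.46021205 -3.69697986  2.60718924]
```

View pics/s20c.png

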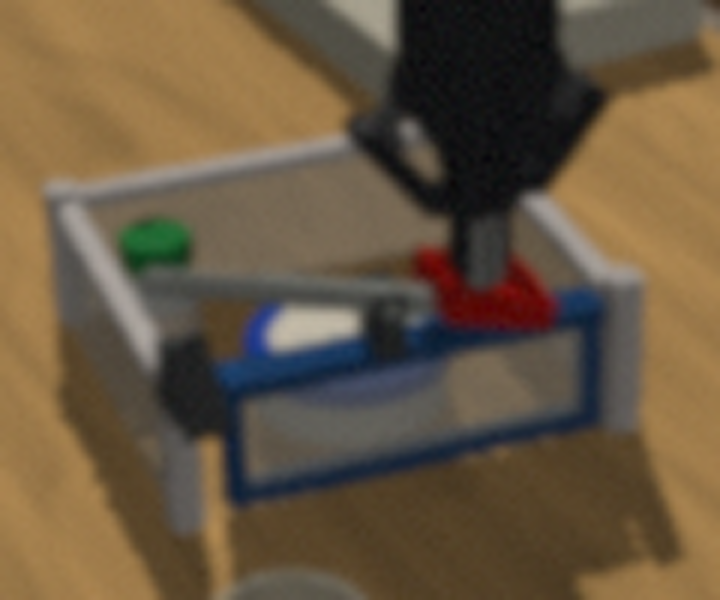

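```bash
python3 -m jog '[[[0.02,0.2,0,0],[0.04,0.35,0,0],[0.04,0.35,0,0]]]'; python3 -m jog '[[[0,0,0.5,0],[0,0,1,0],[0,0,1.5,0],[0,0,1.8,0],[0,0,1.8,0]]]'; python3 -c "
from h import *
s=sensors.state();print(s['ee_pos'],s['wrist_force'])
im,d=eyes.read_camera('side');cv2.imwrite('pics/s21.png',im);crop(im,180,130,300,230,6,'pics/s21c.png')"
```

```text
clock: 18.4
ee_pos: [586.2, 131.5, 68.2]
ee_rot: [2.342, 2.092, 0.016]
wrist_force: [-0.3, -7.7, 2.3]
width: -0.2
clock: 18.9
ee_pos: [585.1, 131.5, 86.1]
ee_rot: [-2.342, -2.094, -0.013]
wrist_force: [-2.3, -3.3, 2.0]
width: -0.2
[585.05285258 131.54702767  86.10563301] [-2.2867312  -3.34089591  1.98574651]
```

View pics/s21c.png

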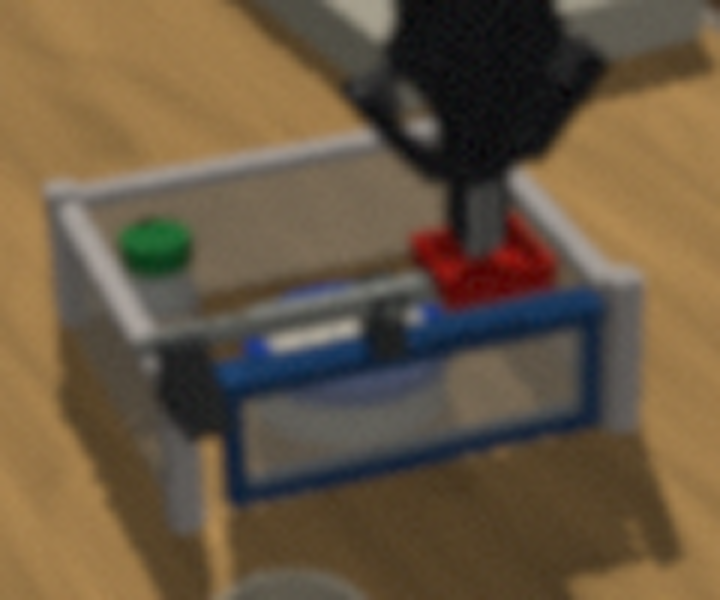

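```bash
python3 -m jog '[[[-0.05,-0.4,0.2,0],[-0.1,-0.8,0.3,0],[-0.1,-0.8,2,0],[-0.1,-0.8,5,0],[-0.1,-0.8,9,0]]]';  python3 -m jog '[[[0,-4,2,0],[0,-8,2,0],[0,-12,2,0],[0,-12,2,0],[0,-12,2,0]]]'; python3 -c "
from h import *
eyes.read_camera('top')
s=sensors.state();print(s['ee_pos'],s['wrist_force'])
im,d=eyes.read_camera('side');cv2.imwrite('pics/s22.png',im);crop(im,180,130,300,230,6,'pics/s22c.png')
im,d=eyes.read_camera('top');cv2.imwrite('pics/t22.png',im);crop(im,115,120,265,260,5,'pics/t22c.png')"; python3 w.py w22 0 0 512 384 1
```

```text
clock: 19.45
ee_pos: [583.1, 124.5, 175.6]
ee_rot: [-2.34, -2.093, -0.01]
wrist_force: [0.3, -0.4, 0.2]
width: 0.0
clock: 19.95
ee_pos: [583.6, 3.8, 196.0]
ee_rot: [-2.342, -2.09, -0.013]
wrist_force: [-0.5, 1.1, 0.2]
width: -0.1
[583.53042121   5.68874393 195.69452039] [-0.33929812 -0.50056434 -0.78464793]
20.1 [583.39742418   6.87034613 195.3575106 ]
```

View pics/s22c.png

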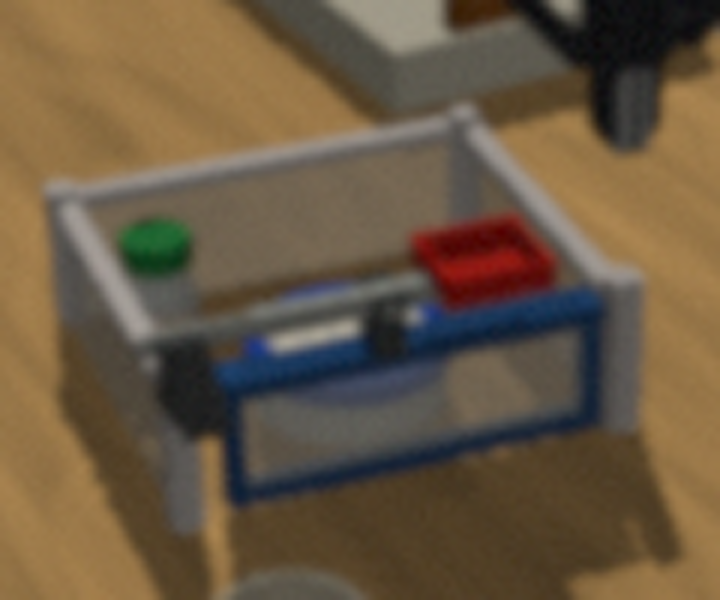

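View pics/w22.png

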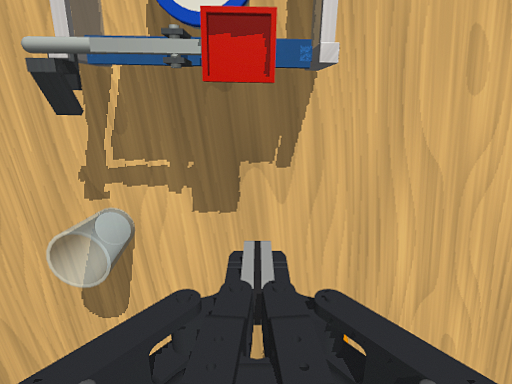

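View pics/t22.png

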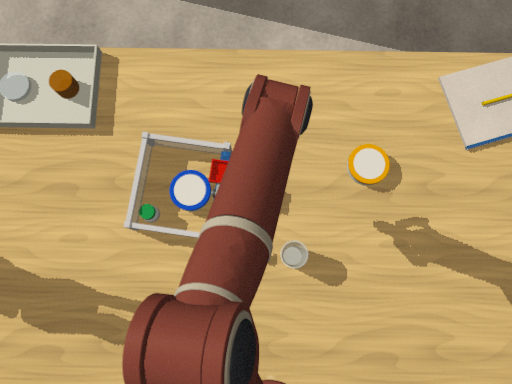

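```bash
python3 - <<'E'
from h import *
a=cv2.imread('pics/side0.png');b=cv2.imread('pics/s22.png')
ga=cv2.cvtColor(a,6)[172:215,200:272].astype(np.float32);gb=cv2.cvtColor(b,6)[172:215,200:272].astype(np.float32)
# lower gate frame edge & nose
for n,(y0,y1,x0,x1) in dict(gate_free=(185,218,208,224),nose=(178,200,200,225),cup=(162,185,245,278),beaker=(220,270,208,248),jar=(162,182,196,216)).items():
    A=cv2.cvtColor(a,6)[y0:y1,x0:x1].astype(np.float32);B=cv2.cvtColor(b,6)[y0:y1,x0:x1].astype(np.float32)
    print(n,cv2.phaseCorrelate(A,B),np.abs(A-B).mean())
T0=cv2.imread('pics/top0.png');T1=cv2.imread('pics/t22.png')
for n,(x,y) in dict(amber=(369,164),beaker=(294,255),jar=(148,212)).items():
    A,B=[cv2.cvtColor(i,6)[y-26:y+26,x-22:x+22].astype(np.float32) for i in (T0,T1)];print(n,cv2.phaseCorrelate(A,B),np.abs(A-B).mean())
E
```

```text
gate_free ((0.14789631443064533, -0.049955269871102104), 1.0484102848503325) 2.2765152
nose ((0.4014466569650974, 0.07155089014311677), 1.0499623334407806) 2.1509092
cup ((-0.2255729202059591, 0.10740705846363596), 0.7955686774242807) 2.6416337
beaker ((-0.039411003703207825, -0.011813368720869022), 0.9923603553771972) 1.4605
jar ((0.005203623260319645, 0.042198519133254564), 0.9543997019529342) 1.51
amber ((0.5486159803184272, -0.036538271256638666), 1.0011810618663521) 19.038025
beaker ((0.7324028103222986, -0.20409946705192894), 0.760810064778897) 20.130682
jar ((0.4742765758755425, -0.0423052803578976), 0.9900047247301894) 17.013987
```

```bash
python3 -c "
from station import bot,sensors
print(sensors.state()['clock']);print(bot.job_done())"
```

```text
20.15
the job is handed in; nothing more can be done
None
```

The blue dish is in the pen, the gate is shut with the bar dropped behind its catch, and the job was handed in at about 20 s of the 69 s allowed. No verdict was reported.

**What I did**
- **Gate open:** I pressed the red cup to lift the nose over the catch and swung the gate to about 1.6 rad. I let the bar drop and lifted the fingers out.
- **Dish in:** I slid the dish in along a curve clear of the beaker, pushing with two spread fingers.
- **Gate shut:** I swung the gate back with the bar held up, pushed it onto its stop with about 8 N, eased the bar down and withdrew.

**Last checks**
- **Gate and bar:** in the side picture, the gate edge, nose and cup lie within 0.4 pixel of where they were at the start, when the gate was latched.
- **Dish:** its centre is 80 to 89 mm behind the gate's plane and about 0 to 2 mm off the middle. The top and wrist cameras disagree by about 9 mm, but both readings are inside the limits.
- **Amber dish, beaker, jar:** shifts are under 0.1 pixel for the beaker and jar in the side view. In the top view all three moved 0.5 to 0.8 pixel the same way (about 1 to 2 mm), which looks like the camera rather than the objects.
- **Robot:** the arm is clear of everything, with wrist force near zero.

**Disagreement with the description:** the finger ends sat about 20 mm (shut) to 30 mm (opened to 60 mm) above the reported TCP. I took heights from contact force and pictures instead.

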